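Clamp a half-sewn ball for stitching

ROBOT

A 6-joint arm with a two-finger parallel gripper is mounted at the origin on the work surface. World frame = base frame: x ahead of the robot, y to its left, z up, the work surface at z = 0. Lengths are in m, angles in rad, forces in N, time in s.
With the tool pointing down it reaches from about 0.35 to 0.775 m from the base axis. Payload 7.3 kg.
Tool frame: the origin (TCP) lies at the very end of the fingers, on their centre line; the grasp point (between the pads) lies 19 mm behind it (bot.grasp_offset is the distance from the TCP to the grasp point, in m); y points along the fingers, x is the direction in which the jaws open and shut, and the axes are right-handed (so a half turn about y gives the same grasp; the last joint's range is limited). The gripper opens to 92 mm and grips with 3 to 60 N. Pads are 19 mm wide; open, the fingers measure 130 mm over their backs; the gripper's body (75 mm by 190 mm) begins 47 mm behind the grasp point.
Start: joints at [-1.431, 0.342, 1.524, -0, 1.275, -0.146], TCP at [0.148, -0.504, 0.227] pointing down, gripper open.
Joint ranges: [-2.53, 2.53], [-0.77, 2.02], [0.04, 2.7], [-1, 4.14], [0.28, 2.66], [-3.11, 3.11]. Speed limits (rad/s): [2.57, 2.57, 3.14, 3.14, 3.14, 3.14].

INTERFACE

Orientations are given as a unit quaternion [x, y, z, w].
In Python, from rig import bot, eyes, order gives the robot as it stands.
- The arm moves only by the tool drive_tool, never from a script. Its argument "series" is a list that holds one entry, the list of rows, each a list of 7 numbers: the shift along the tool's x, y, z in mm, then the turn, a rotation vector about the tool's x, y, z in rad, then the finger opening in mm, from 0 to 91.8. A call has 1 to 20 rows; each row shifts and turns the pose as measured when the row begins, along the tool's axes as they then stand; what a row does not reach is not made up. A row lasts 1/12 s, in which the tool goes at most 41.7 mm and 7.16 degrees, less where a joint would pass 70% of its speed; a pose out of reach is approached as far as the arm can. A call with a gripper value outside its range is refused whole. The fingers move at their own pace and stop on an object; "grip_force" is the grip in N (left out, the last holds). Time passes only in rows, so rows that do not move let the fingers close. It gives the time, the measured TCP pose, the force and the opening at its end, in the units of the state.
- bot.read_state(): the state, without advancing time (a new reading comes with each control period).
- eyes.camera(name): name is "scene" or "top"; returns a dict with "img" (384x512x3 uint8, red, green, blue), "intrinsics" (3x3 intrinsics, pixels), "distortion" ([k1, k2, p1, p2, k3] as OpenCV has them; the pictures are not rectified), "R" (3x3) and "t" (3): a world point X has camera coordinates R X + t. Camera axes: x right, y down, z forward; pixel columns grow to the right and rows downward; lengths in m; the calibration is good to about 2 mm. A picture is of the moment at which its call begins. There is no depth.
- order.finish_job(): hands the job in, once; it reports no verdict.
Trained networks look in the newest picture that a camera, given by its name, has taken for a name from the list of things; names that differ only in an ending like _2 or _b are one class to them, and where a whole thing is asked for, a point or a joint stands for the part that bears it (a point fixed in the world has none). Each returns a list of dicts, best first, with "score" (0 to 1); they miss things now and then, are a little off and sometimes report something else, mostly with a low value. They report only what shows in the picture. A call takes as long as a camera call. They do not tell look-alikes from the thing itself.
- eyes.search_frame(camera, query): "at" ([x, y, z] in m, in world coordinates, good to about 4 mm: the middle of the surface that is visible of it).
- eyes.tip_of(camera, query): "at" ([x, y, z] in m, in world coordinates, good to about 4 mm: a listed point, or the origin of a listed thing).
The state is a dict: "time": time; "joint_pos": joint angles; "qvel": joint speeds; "joint_efforts": joint torques, N m; "tcp_pos": TCP position; "tool_rot": TCP orientation; "ft_force": force on the tool from outside, world axes, zero at the start; "torque": the same for the moment, N m; "finger_gap": finger opening in m.
Only numpy, scipy, OpenCV 4.12 (cv2) and the standard library are available. Lean on these libraries where they do the work, as an engineer would, in place of code of your own. Each camera call takes 0.05 s, during which the arm holds its last target.

TASK

Set the half-finished maroon ball gently into the saddle of the green ball clamp with its seam running round midway between the two brass cups. Then pinch the brass button in, slide the outer tube toward the ball just one hole, until the button pops out through the next hole, without forcing the tube against the button, and let go: the sprung cup must now hold the ball. Leave the other things on the bench where they are.

Things in the scene. Friction and masses are not known exactly. Their poses are not given: they have to be found in the camera images.
- ball_center (a point): Centre of the half-finished maroon ball, 66 mm across, about 140 g, hard. Cream seam thread runs right round it in the plane of its own x and z axes; its own y axis is square to the seam. At first it sits in one of three cork rests (56 mm across, three studs up to 14 mm high), the seam standing upright, its centre 41 mm above the table.
- seat (a point): Where the ball's centre lies when the ball sits in the clamp's saddle (two steel rails in a shallow vee), 80 mm above the table. Its y axis is the level line of the clamp (bar, tube, both cups) and points to the fixed cup, away from tube and button; x points level out of the button's side, z up. The clamp ends by pressing the ball against the fixed cup, about 4 mm to +y from here.
- button_tip (a point): Outer tip of the brass snap button, a round-nosed pin 10 mm across on the fixed inner bar. It looks to +x (axes as the seat's) through a hole in the tube's side wall, 19 mm from the tube's middle line, 5 mm proud of the wall. It does not travel with the tube. Pinch the tube across it here: one finger on the button, the other on the plain wall opposite.
- button_press (a joint): How far the button is pushed in, m: 0 fully out, 0.005 flush with the tube's outside, 0.007 running under the wall. Its spring takes 1.6 N at first, 4.7 N when flush; a pinch of about 20 N presses it flush and carries the tube. Out, it locks the tube (1 mm play each way); once flush, the hole's edge rides over its round nose with a push of 7 to 10 N.
- tube_slide (a joint): How far the galvanised square outer tube (28 mm wide) has slid towards the ball, along +y of the seat, m; 0 at first. It rubs with about 3 N. Its next hole (12 mm long) was drilled by hand: it reaches the button somewhere from 0.026 to 0.034. Feel for it: there the button pops out and the tube stops dead. More than 15 N between tube and button harms them. Another hole follows at 0.06.
- cup_spring (a joint): How far the ball pushes the sprung cup back into the tube, m; 0 is free, 0.0155 the most. It meets the ball after some 0.016 to 0.02 of tube travel and pushes back with 2 N at first and 0.3 N more for each mm; the tube may come back if let go before the button has popped.
- clamp: The whole ball clamp, screwed down: green base plate 90 by 310 mm, 12 mm thick, long side along y; origin under the plate's middle, axes as the seat's. Cups 46 mm across, at first 44 mm to -y (sprung, on the tube) and 32 mm to +y (fixed) of the seat; beside the seat and the tube it is free to both x sides down to 54 mm above the table. End brackets 92 mm high.
- tube: The outer tube, 125 mm long, middle line 80 mm above the table; origin on that line at its front end, which carries the sprung cup; axes as the seat's. The first hole, at first over the button, lies 46 mm to -y of this point.
- button: The snap button; origin on the tube's middle line at the button's place along it, 80 mm above the table, 118 mm to -y of the seat; axes as the seat's.
- core_a: Black rubber quilt core, a ball 54 mm across, on a cork rest; origin at its centre. Leave it.
- core_b: The other black rubber quilt core, the same. Leave it.
- thimble: Brass thimble-shaped seam guide, 25 mm across, 26 mm high; origin under its middle. Leave it.
- anvil: Small iron anvil block, 85 by 50 mm, 44 mm high; origin under its middle. Leave it.
- spool: Cream thread spool, 40 mm across, 46 mm high; origin under its middle. Leave it.
- awl: Stitching awl lying down, wooden handle, 135 mm long, 20 mm high; origin under its middle. Leave it.
- ball: The maroon ball itself; origin at its centre, axes as those of ball_center.
Not all that is in view belongs to the job. Leave any orange look-alike of the ball alone.

How it is judged:
On the way, in this order (a step that is already met when the one before it is completed fails the run):
1. the ball lies let go in the saddle, the tube still in its first hole (distance between ball_center and seat below 0.018 m and contact force between ball and the fingers below 0.2 N and value of joint tube_slide below 0.004 m), for 0.2 s.
2. the button is pressed in and the tube slides off its first hole with it (value of joint button_press above 0.004 m and value of joint tube_slide above 0.008 m), for 0.05 s.
At the end, for the whole second after the job is handed in: The button has popped fully out (to 1.5 mm) through the next hole, tube 22 to 38 mm along; the ball lies within 14 mm of the seat, at rest, the sprung cup pushed back over 3 mm by it; the seam's axis within 0.4 rad of the clamp's line (value of joint tube_slide between 0.022 and 0.038 m and value of joint button_press below 0.0015 m and value of joint cup_spring above 0.003 m and distance between ball_center and seat below 0.014 m and angle between the y axis of ball_center and the y axis of seat, either way round below 0.4 rad and linear speed of ball below 0.02 m/s); the robot touches nothing.
It fails at once if tube and button are forced against each other with more than 15 N (contact force between button and tube above 15 N).
It fails at once if one of the other things on the bench (cores, seam guide, anvil, spool, awl) is moved by more than 15 mm (distance of any of core_a, core_b, thimble, anvil, spool, awl from where it was at the start of the episode above 0.015 m).
It fails at once if the ball hits or presses the clamp with more than 25 N (contact force between ball and clamp above 25 N).
It fails at once if the ball is dropped (falls free of the fingers faster than 0.4 m/s, about 8 mm) (contact force between ball and the fingers below 0.05 N and linear speed of ball above 0.4 m/s).
It also fails if it takes over 54 s, if anything falls off the work surface, if the arm or the gripper's body presses on something with over 40 N, if the wrist force passes 120 N, or if a joint passes its speed limit or range.

## Working session

There is one attempt and no reset: what is moved stays moved. The work goes in short steps, Python scripts to look and compute and a tool call to move; the robot and the scene stay as the last step left them, time stands still between calls to the robot, and variables do not carry over. Pictures are saved under pics/ and viewed, and the job is handed in when it is done.

Besides the shell and the picture viewer there is one more tool, called after "Emit:" by a JSON object that holds its "api" and its "payload". drive_tool: Moves the arm, as the interface text tells. Its arguments: {"type":"object","properties":{"series":{"type":"array","items":{"type":"array","items":{"type":"array","items":{"type":"number"}}}},"grip_force":{"type":"number"}},"required":["series"]}

```bash
ls; mkdir -p pics; cat > h.py <<'E'
from rig import bot, eyes, order
import numpy as np, cv2
from scipy.spatial.transform import Rotation as Rn
def snap(n,f):
    c=eyes.camera(n); cv2.imwrite('pics/'+f,cv2.cvtColor(c['img'],cv2.COLOR_RGB2BGR)); return c
def proj(c,P):
    r,_=cv2.Rodrigues(np.array(c['R'],float)); p,_=cv2.projectPoints(np.array(P,float).reshape(-1,3),r,np.array(c['t'],float),np.array(c['intrinsics'],float),np.array(c['distortion'],float)); return p.reshape(-1,2)
E
python3 - <<'E'
from h import *
print(bot.read_state(), bot.grasp_offset)
for n in ['scene','top']:
    c=snap(n,n+'0.png')
    print(n,np.round(-np.array(c['R']).T@np.array(c['t']),3))
    for q in ['ball_center','seat','button_tip','clamp','tube','button','core_a','thimble','anvil','spool','awl']:
        r=eyes.tip_of(n,q)
        for d in r[:3]:
            print(q,round(d['score'],2),np.round(d['at'],3),proj(c,d['at']).round(0)[0], [k for k in d if k not in('at','score')])
E
```

```text
pics
{'time': 0.0, 'joint_pos': array([-1.43101819e+00,  3.42707866e-01,  1.52501189e+00,  5.12632910e-06,
        1.27540806e+00, -1.45989160e-01]), 'qvel': array([ 0.0003256 , -0.00205811,  0.00060962,  0.00025693, -0.00072783,
       -0.00028453]), 'joint_efforts': array([-7.31832642e-04, -4.31250715e+01, -2.44217044e+01,  7.17785186e-02,
        5.59201394e-02, -8.23581058e-05]), 'tcp_pos': array([ 0.14796508, -0.50329233,  0.22605447]), 'tool_rot': array([-0.56571704,  0.42408742, -0.42332469,  0.56648944]), 'ft_force': array([-0.69514334, -0.04203164, -0.05686852]), 'torque': array([-0.0302351 , -0.0171548 , -0.04896285]), 'finger_gap': 0.09204584080605663} 0.0188
scene [ 1.162 -0.401  0.783]
ball_center 0.74 [0.441 0.18  0.032] [273. 155.] []
ball_center 0.68 [0.48  0.404 0.036] [334. 135.] []
ball_center 0.56 [0.454 0.293 0.042] [304. 141.] []
seat 0.66 [0.56  0.069 0.078] [268. 179.] []
clamp 0.63 [ 0.575 -0.026 -0.002] [243. 218.] []
tube 0.79 [ 0.57  -0.003  0.078] [248. 192.] []
button 0.73 [0.578 0.366 0.032] [347. 155.] []
core_a 0.88 [ 0.489 -0.344  0.037] [118. 242.] 
[... 151 characters left out ...]
pool 0.65 [ 0.762  0.169 -0.003] [343. 228.] []
awl 0.81 [0.766 0.024 0.003] [303. 254.] []
top [ 0.364 -0.007  1.227]
ball_center 0.94 [0.446 0.296 0.04 ] [151. 233.] []
ball_center 0.88 [0.449 0.178 0.035] [191. 232.] []
ball_center 0.8 [0.344 0.242 0.032] [168. 269.] []
seat 0.89 [0.555 0.07  0.081] [229. 194.] []
clamp 0.55 [ 0.577 -0.028 -0.001] [263. 192.] []
tube 0.92 [ 0.565 -0.004  0.081] [255. 191.] []
core_a 0.77 [ 0.49  -0.34   0.033] [369. 221.] []
core_a 0.59 [0.584 0.369 0.031] [130. 186.] []
anvil 0.56 [ 0.661 -0.386 -0.   ] [379. 166.] []
anvil 0.18 [0.766 0.026 0.004] [246. 131.] []
spool 0.63 [ 0.762  0.166 -0.002] [201. 132.] []
awl 0.58 [0.764 0.025 0.006] [246. 132.] []
```

View pics/scene0.png

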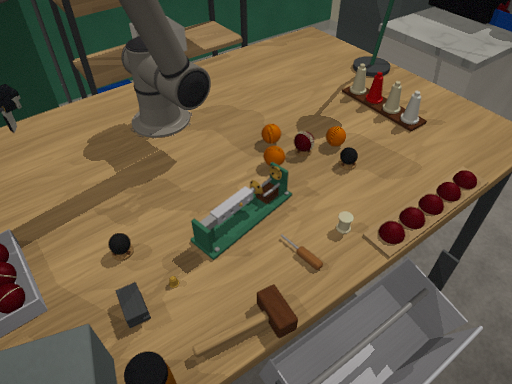

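View pics/top0.png

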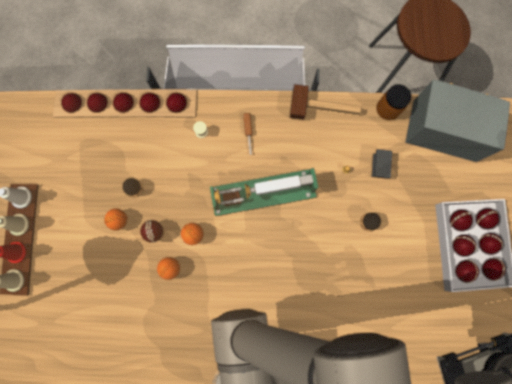

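```bash
python3 - <<'E'
import cv2,numpy as np
a=cv2.imread('pics/scene0.png');b=cv2.imread('pics/top0.png')
A=cv2.resize(a[110:200,240:380],(784,504),interpolation=cv2.INTER_CUBIC)
B=cv2.resize(b[175:285,120:280],(800,550),interpolation=cv2.INTER_CUBIC)
cv2.imwrite('pics/cA.png',A);cv2.imwrite('pics/cB.png',B)
C=cv2.resize(a[150:250,190:320],(780,600),interpolation=cv2.INTER_CUBIC);cv2.imwrite('pics/cC.png',C)
C=cv2.resize(b[165:225,200:340],(798,342),interpolation=cv2.INTER_CUBIC);cv2.imwrite('pics/cD.png',C)
E
```

```text
(no output)
```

View pics/cA.png

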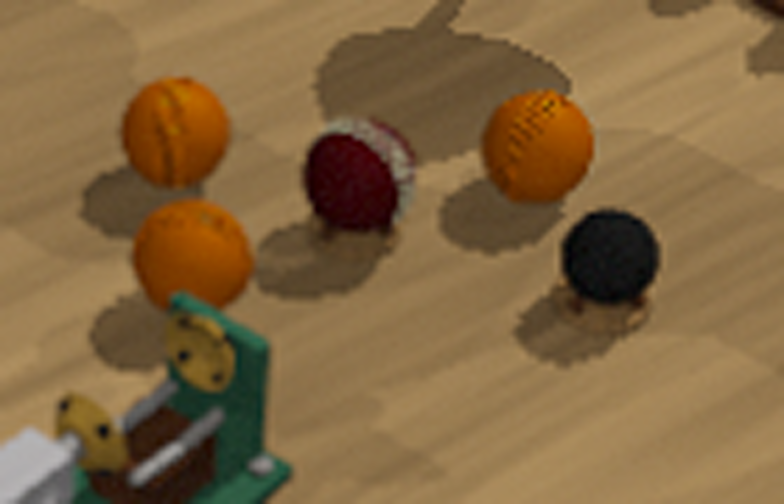

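View pics/cB.png

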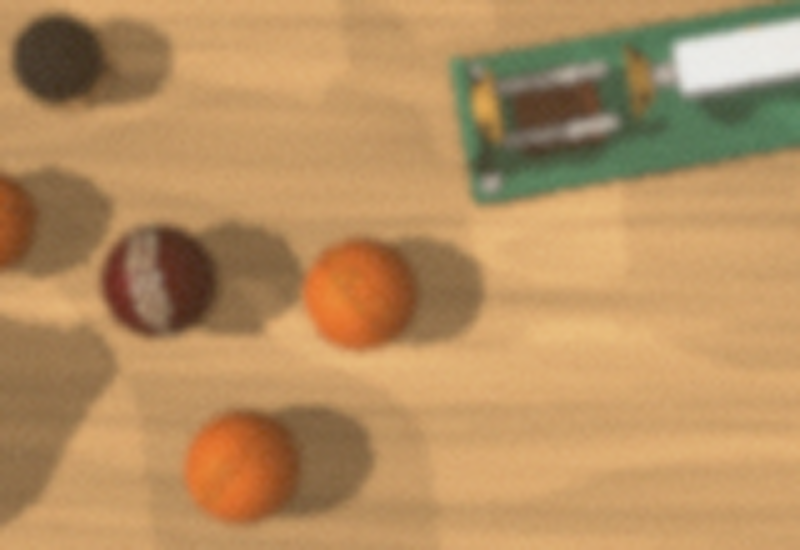

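View pics/cC.png

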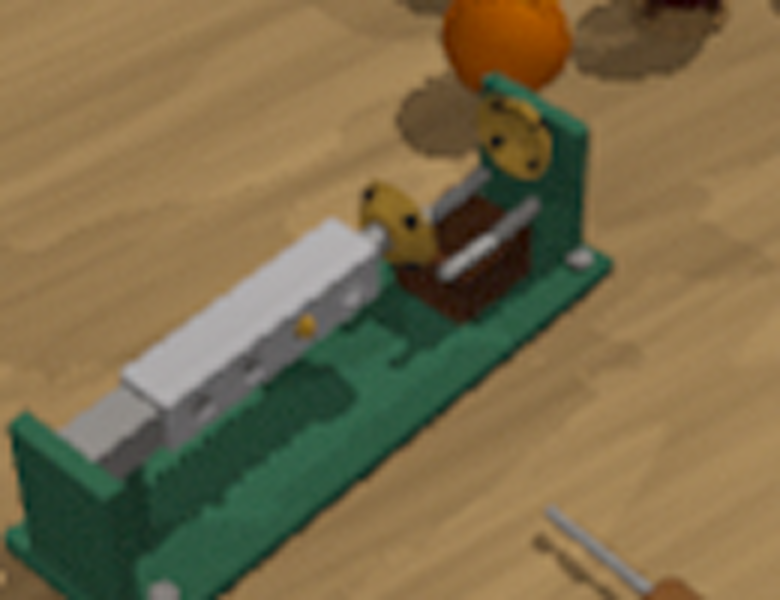

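View pics/cD.png

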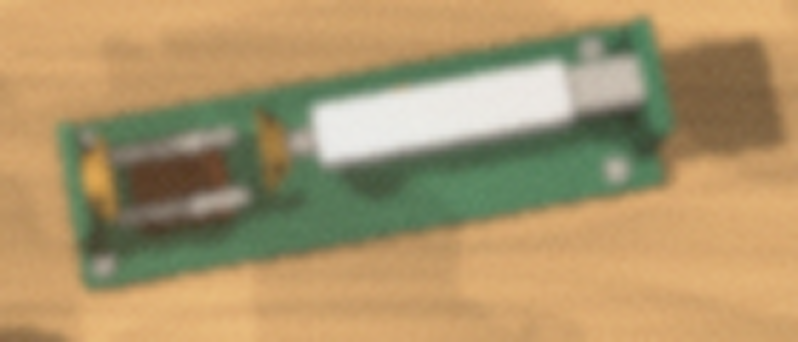

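Candidates for the ball: orange balls at top px (116,218), (192,233) and (168,268), the maroon ball with the cream seam at (151,231), and the seamed or half balls in the trays at the edges. By the description I choose (151,231). The crops confirm it: maroon, cream seam, on a cork rest. The clamp is at top px (210..318, 168..215), with the button visible at scene px ≈(241,204). Next I'll measure these more finely.

```bash
cat >> h.py <<'E'
def ray(c,uv):
    K=np.array(c['intrinsics'],float);D=np.array(c['distortion'],float);R=np.array(c['R']);t=np.array(c['t'])
    p=cv2.undistortPoints(np.array([[uv]],float),K,D)[0,0]
    d=R.T@np.array([p[0],p[1],1]); return -R.T@t, d/np.linalg.norm(d)
def atz(c,uv,z):
    o,d=ray(c,uv); return o+d*(z-o[2])/d[2]
def tri(rs):
    A=0;b=0
    for o,d in rs:
        M=np.eye(3)-np.outer(d,d); A=A+M;b=b+M@o
    return np.linalg.solve(A,b)
E
python3 - <<'E'
from h import *
from scipy.optimize import least_squares
s=bot.read_state();R=Rn.from_quat(s['tool_rot']).as_matrix();print('tool',R.round(3))
cs={n:snap(n,n+'1.png') for n in('top','scene')}
rs=[]
for n,box in (('top',(138,215,166,248)),('scene',(290,126,318,155))):
    c=cs[n];h=cv2.cvtColor(c['img'],cv2.COLOR_RGB2HSV).astype(int)
    x0,y0,x1,y1=box;H=h[y0:y1,x0:x1];
    mar=((H[...,0]>165)|(H[...,0]<4))&(H[...,1]>110)
    m=mar.astype(np.uint8)
    cnt,_=cv2.findContours(m,cv2.RETR_EXTERNAL,cv2.CHAIN_APPROX_NONE)
    hull=cv2.convexHull(np.vstack([k for k in cnt if len(k)>5]))
    (u,v),r=cv2.minEnclosingCircle(hull);u+=x0;v+=y0
    print(n,'ball px',u,v,r, atz(c,(u,v),.041).round(4)); rs.append(ray(c,(u,v)))
    gray=c['img'][y0:y1,x0:x1].astype(int)
print('tri',tri(rs).round(4))
# clamp: green mask in top
c=cs['top'];h=cv2.cvtColor(c['img'],cv2.COLOR_RGB2HSV).astype(int)
m=((h[...,0]>60)&(h[...,0]<95)&(h[...,1]>70)).astype(np.uint8);m[:160]=0;m[222:]=0;m[:,:200]=0;m[:,330:]=0
m=cv2.morphologyEx(m,cv2.MORPH_CLOSE,np.ones((3,3)))
cnt,_=cv2.findContours(m,cv2.RETR_EXTERNAL,cv2.CHAIN_APPROX_NONE);k=max(cnt,key=cv2.contourArea)
print(cv2.minAreaRect(k)); ap=cv2.approxPolyDP(cv2.convexHull(k),3,True).reshape(-1,2);print(ap.tolist())
for p in ap: print(p, atz(c,p,.012).round(4))
for n in('top','scene'):
  for q in('ball_center','seat','button_tip','button','tube'):
    for d in eyes.tip_of(n,q)[:4]: print(n,q,round(d['score'],2),np.round(d['at'],4))
E
```

```text
tool [[ 0.282  0.     0.959]
 [-0.959 -0.     0.282]
 [ 0.    -1.    -0.   ]]Traceback (most recent call last):
  File "<stdin>", line 12, in <module>
    return _nx.concatenate(arrs, 0, dtype=dtype, casting=casting)
           ~~~~~~~~~~~~~~~^^^^^^^^^^^^^^^^^^^^^^^^^^^^^^^^^^^^^^^
ValueError: need at least one array to concatenate
```

```bash
cat > meas.py <<'E'
from h import *
imgs={n:cv2.cvtColor(cv2.imread(f'pics/{n}1.png'),cv2.COLOR_BGR2RGB) for n in('top','scene')}
E
python3 - <<'E'
from h import *
cs={n:snap(n,n+'1.png') for n in('top','scene')}
for n,(u,v) in (('top',(151,231)),('scene',(304,142))):
    h=cv2.cvtColor(cs[n]['img'],cv2.COLOR_RGB2HSV)
    print(n);print(cs[n]['img'][v,u-14:u+15:2].tolist());print(h[v,u-14:u+15:2].tolist())
E
```

```text
top
[[198, 155, 102], [177, 131, 87], [116, 59, 42], [115, 51, 40], [142, 82, 70], [165, 133, 111], [156, 131, 107], [148, 121, 103], [98, 55, 40], [88, 46, 31], [83, 46, 30], [78, 49, 32], [77, 49, 32], [104, 77, 48], [135, 106, 71]]
[[17, 124, 198], [15, 130, 177], [7, 163, 116], [4, 166, 115], [5, 129, 142], [12, 83, 165], [15, 80, 156], [12, 78, 148], [8, 151, 98], [8, 165, 88], [9, 163, 83], [11, 150, 78], [11, 149, 77], [16, 137, 104], [16, 121, 135]]
scene
[[140, 113, 72], [143, 115, 75], [68, 42, 31], [41, 0, 5], [46, 8, 6], [50, 11, 11], [49, 0, 2], [57, 8, 14], [56, 4, 11], [57, 4, 9], [69, 39, 32], [100, 78, 62], [150, 123, 82], [162, 131, 85], [161, 131, 87]]
[[18, 124, 140], [18, 121, 143], [9, 139, 68], [176, 255, 41], [2, 222, 46], [0, 199, 50], [179, 255, 49], [176, 219, 57], [176, 237, 56], [177, 237, 57], [6, 137, 69], [13, 97, 100], [18, 116, 150], [18, 121, 162], [18, 117, 161]]
```

```bash
cat > meas.py <<'E'
from h import *
cs={n:snap(n,n+'1.png') for n in('top','scene')}
rs=[]
for n,(x0,y0,x1,y1) in (('top',(137,217,166,246)),('scene',(291,127,318,157))):
    c=cs[n];I=c['img'][y0:y1,x0:x1].astype(float)
    S=(I.max(2)-I.min(2))/I.max(2)
    m=((I[...,1]/I[...,0]<.6)|(S<.40)).astype(np.uint8)
    k,l,st,ce=cv2.connectedComponentsWithStats(m);b=1+np.argmax(st[1:,4])
    m=(l==b)
    print(n);print('\n'.join(''.join('c' if a and s<.4 else '#' if a else '.' for a,s in zip(r,q)) for r,q in zip(m,S)))
    cnt,_=cv2.findContours(m.astype(np.uint8),cv2.RETR_EXTERNAL,cv2.CHAIN_APPROX_NONE)
    hull=cv2.convexHull(max(cnt,key=len)); (u,v),a,_=cv2.fitEllipse(hull) if len(hull)>5 else None
    (u2,v2),r2=cv2.minEnclosingCircle(hull)
    u+=x0;v+=y0
    print(u,v,a,(u2+x0,v2+y0,r2), atz(c,(u,v),.041).round(4)); rs.append(ray(c,(u,v)))
print('tri',tri(rs).round(4))
c=cs['top'];h=cv2.cvtColor(c['img'],cv2.COLOR_RGB2HSV).astype(int)
m=((h[...,0]>60)&(h[...,0]<95)&(h[...,1]>70)).astype(np.uint8);m[:160]=0;m[222:]=0;m[:,:200]=0;m[:,330:]=0
m=cv2.morphologyEx(m,cv2.MORPH_CLOSE,np.ones((3,3)))
cnt,_=cv2.findContours(m,cv2.RETR_EXTERNAL,cv2.CHAIN_APPROX_NONE);k=max(cnt,key=cv2.contourArea)
print(cv2.minAreaRect(k)); ap=cv2.approxPolyDP(cv2.convexHull(k),3,True).reshape(-1,2)
for p in ap: print(p, atz(c,p,.012).round(4))
for n in('top','scene'):
  for q in('ball_center','seat','button_tip','button','tube'):
    for d in eyes.tip_of(n,q)[:4]: print(n,q,round(d['score'],2),np.round(d['at'],4))
E
python3 meas.py
```

```text
top
.............................
.............................
.............................
.............................
.............c...............
............cc..#............
.........ccccc.####.#........
..........c.cc.######........
......##.cc.cc.######........
.....##..ccccc.#####.#.......
.....##..ccccc.#######.......
.....###.ccccc.#######.......
....####.cccccc.#######......
....####..ccccc.######.##....
....#####.ccccc.#######......
....####.cccccc..#######.....
....#####.cccccc.#######.....
.....####.cccccc.###.#.......
.....####..ccccc..###........
......###.ccc.ccc.####.......
......####.ccccc..###........
.......###..cccc..#..........
........###...cc..#..........
...........#.................
.............................
.............................
.............................
.............................
.............................
150.67279815673828 230.60354709625244 (18.606225967407227, 20.38982391357422) (150.9014596939087, 230.84306526184082, 10.133769989013672) [0.4518 0.2955 0.041 ]
scene
...........................
...........................
...
[... 1146 characters left out ...]
 205] [0.5344 0.0251 0.012 ]
[253 194] [0.5678 0.0018 0.012 ]
top ball_center 0.81 [0.3428 0.2432 0.0309]
top ball_center 0.71 [ 0.5717 -0.0198 -0.0014]
top ball_center 0.66 [0.4458 0.2963 0.0412]
top ball_center 0.57 [0.4449 0.178  0.0355]
top seat 0.97 [0.5543 0.0702 0.0802]
top button_tip 0.59 [0.4501 0.2965 0.04  ]
top button 0.52 [0.4488 0.2942 0.0405]
top tube 0.62 [ 0.5666 -0.0045  0.0815]
scene ball_center 0.74 [0.4412 0.1829 0.0336]
scene ball_center 0.69 [0.454  0.2961 0.0397]
scene ball_center 0.66 [0.4814 0.4071 0.0359]
scene ball_center 0.63 [0.3464 0.2398 0.0367]
scene seat 0.64 [0.5586 0.0714 0.0784]
scene seat 0.49 [0.4555 0.2971 0.0432]
scene tube 0.51 [0.453  0.2948 0.0451]
```

```bash
cat > m2.py <<'E'
from h import *
cs={n:snap(n,n+'2.png') for n in('top','scene')}
c=cs['top'];I=c['img'].astype(float)
g=I[...,1]-I[...,0]   # green >0
# edges per column
def edge(u,v0,v1,step):
    prev=None
    for v in range(v0,v1,step):
        if prev is not None and prev<0<=g[v,u]:
            return v-step*(g[v,u]/(g[v,u]-prev))
        prev=g[v,u]
N=[];F=[]
for u in range(222,314,2):
    a=edge(u,222,180,-1); b=edge(u,160,200,1)
    if a: N.append(atz(c,(u,a),0.0)[:2])
    if b: F.append(atz(c,(u,b),0.012)[:2])
for nm,P in(('near',N),('far',F)):
    P=np.array(P)
    for _ in range(4):
        k=np.polyfit(P[:,1],P[:,0],1);r=P[:,0]-np.polyval(k,P[:,1]);P=P[abs(r)<max(.0015,2*r.std())]
    print(nm,len(P),k,'ang deg',np.degrees(np.arctan(k[0])),r.std())
# seam
ctr=np.array([.4515,.296,.041])
pts=[]
for n,(x0,y0,x1,y1) in (('top',(141,220,164,242)),('scene',(293,130,316,151))):
    c=cs[n];I=c['img'].astype(float);
    for v in range(y0,y1):
        for u in range(x0,x1):
            p=I[v,u]; s=(p.max()-p.min())/p.max()
            if s<.4:
                o,d=ray(c,(u,v)); L=ctr-o; b=L@d; q=.033**2-(L@L-b*b)
                if q>0: pts.append(((o+d*(b-q**.5)-ctr)/.033,n))
for sel in('top','scene',None):
    A=np.array([p for p,n in pts if sel in(None,n)])
    w,V=np.linalg.eigh(A.T@A);nrm=V[:,0];nrm=nrm*np.sign(nrm[1])
    print(sel,len(A),'normal',nrm.round(3),(w/len(A))[0]**.5,'az of -x from y deg',np.degrees(np.arctan2(-nrm[0],nrm[1])))
E
python3 m2.py
```

```text
near 46 [-0.1981698   0.52624025] ang deg -11.20906759488703 0.00021071357353373254
far 46 [-0.20030166  0.61362539] ang deg -11.326550851146532 0.0002869118992293315
top 96 normal [-0.207  0.974  0.091] 0.13818303440106178 az of -x from y deg 12.017798698161787
scene 81 normal [-0.235  0.972  0.027] 0.15074195005764873 az of -x from y deg 13.605053423897902
None 177 normal [-0.238  0.969  0.066] 0.14635374116829444 az of -x from y deg 13.790690040085291
```

```bash
python3 - <<'E'
import cv2
a=cv2.imread('pics/scene1.png')
cv2.imwrite('pics/cE.png',cv2.resize(a[180:245,195:275],(800,650),interpolation=cv2.INTER_CUBIC)[:600])
E
```

```text
(no output)
```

View pics/cE.png

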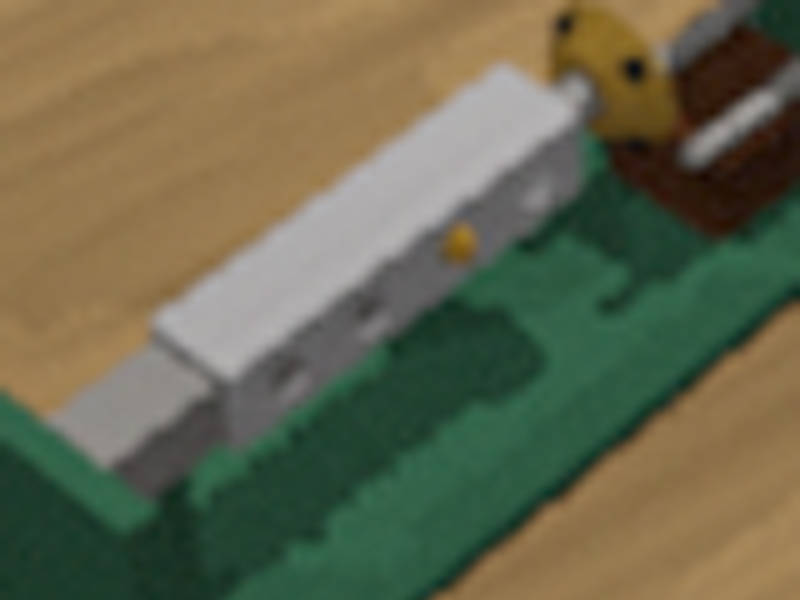

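```bash
cat > m3.py <<'E'
from h import *
cs={n:snap(n,n+'3.png') for n in('top','scene')}
th=np.radians(11.27);yc=np.array([-np.sin(th),np.cos(th),0]);xc=np.array([np.cos(th),np.sin(th),0])
O=np.array([.56993,0,0])
def cl(P): return ((P-O)@xc*1000).round(1),((P-O)@yc*1000).round(1)
b=atz(cs['scene'],(241,204.3),.08);print('button tip',b.round(4),cl(b))
for n,q in(('front top far corner',(245.3,186.6)),):pass
# tube edges in top: bright
c=cs['top'];I=c['img'].astype(float).sum(2)/3
X=[]
for u in range(262,298,2):
    col=I[165:215,u]; 
    k=np.where(col>190)[0]
    lo,hi=165+k.min(),165+k.max()
    # subpixel half level 165
    f=lambda v,d:(v+d*( (I[v,u]-165)/(I[v,u]-I[v+d,u])))
    X.append((cl(atz(c,(u,f(lo,-1)),.094))[0],cl(atz(c,(u,f(hi,1)),.094))[0]))
print(np.array(X)[::3].tolist(), np.mean(X))
for n,q in(('seat top',(.5543,.0702,.08)),('seat sc',(.5586,.0714,.08)),('tube',(.5666,-.0045,.08)),('tube sc',(.57,-.003,.08))):print(n,cl(np.array(q)))
# candidate model
for s in (70,72,74):
    st=O+yc*s/1000+np.array([0,0,.08])
    P=[st, st-yc*.118+xc*.019, st-yc*.072+np.array([0,0,.014])+xc*.014, st-yc*.072+np.array([0,0,.014])-xc*.014,st-yc*.197+np.array([0,0,.014])+xc*.014,st-yc*.197+np.array([0,0,.014])-xc*.014]
    print(s,st.round(4));print('scene',proj(cs['scene'],P).round(1).tolist());print('top',proj(c,P).round(1).tolist())
E
python3 m3.py
```

```text
button tip [ 0.5958 -0.0439  0.08  ] (np.float64(16.8), np.float64(-48.1))
[[15.0, -16.3], [15.0, -15.7], [14.9, -15.7], [14.7, -15.4], [15.1, -15.4], [14.7, -15.2]] -0.26111111111111124
seat top (np.float64(-1.6), np.float64(71.9))
seat sc (np.float64(2.8), np.float64(72.2))
tube (np.float64(-4.1), np.float64(-3.8))
tube sc (np.float64(-0.5), np.float64(-3.0))
70 [0.5562 0.0687 0.08  ]
scene [[267.0, 178.1], [241.6, 204.7], [252.5, 190.5], [244.8, 185.4], [217.1, 217.2], [209.3, 211.4]]
top [[229.1, 193.7], [269.0, 179.7], [253.3, 183.4], [255.1, 193.1], [297.1, 175.4], [299.1, 185.1]]
72 [0.5559 0.0706 0.08  ]
scene [[267.5, 177.7], [242.2, 204.3], [253.1, 190.1], [245.3, 185.0], [217.7, 216.7], [209.9, 210.9]]
top [[228.4, 193.9], [268.3, 179.9], [252.6, 183.5], [254.4, 193.3], [296.4, 175.6], [298.4, 185.2]]
74 [0.5555 0.0726 0.08  ]
scene [[267.9, 177.4], [242.7, 203.9], [253.6, 189.7], [245.8, 184.7], [218.3, 216.3], [210.5, 210.5]]
top [[227.7, 194.0], [267.6, 180.0], [251.9, 183.7], [253.7, 193.4], [295.7, 175.7], [297.7, 185.3]]
```

```bash
cat >> h.py <<'E'
def plan(wps, az, n, gap, nrot=None):
    """wps: list of tcp targets, n rows each; az target azimuth deg of tool x (tool down). prints rows"""
    s=bot.read_state();p=np.array(s['tcp_pos']);R=Rn.from_quat(s['tool_rot'])
    tgt=Rn.from_matrix(np.array([[np.cos(az),0,-np.sin(az)],[np.sin(az),0,np.cos(az)],[0,-1,0]]).T.T) if 0 else None
    a=np.radians(az);x=np.array([np.cos(a),np.sin(a),0]);y=np.array([0,0,-1.]);z=np.cross(x,y)
    tgt=Rn.from_matrix(np.c_[x,y,z]); rv=(R.inv()*tgt).as_rotvec(); N=sum(n); nr=nrot or max(1,int(np.ceil(np.linalg.norm(rv)/.123)))
    k=0;rows=[]
    q=p.copy()
    for w,m in zip(wps,n):
        d=(np.array(w)-q)/m
        for i in range(m):
            rr=rv/nr if k<nr else np.zeros(3)
            rows.append(list(np.round(R.inv().apply(d)*1000,1))+list(np.round(rr,4))+[gap])
            R=R*Rn.from_rotvec(rr);k+=1
        q=np.array(w)
    print(str([[float(v) for v in r] for r in rows]).replace(' ',''))
def st():
    s=bot.read_state();R=Rn.from_quat(s['tool_rot']).as_matrix()
    print('t',round(s['time'],2),'tcp',np.round(s['tcp_pos'],4),'az',round(np.degrees(np.arctan2(R[1,0],R[0,0])),2),'ydir',R[:,1].round(3),'F',np.round(s['ft_force'],2),'gap',round(s['finger_gap'],4),'q',np.round(s['joint_pos'],2))
E
python3 -c "
from h import *
plan([(.42,-.2,.2),(.4515,.296,.16)],11.3,[11,15],85)"
```

```text
[[-19.5,2.4,31.5,0.0,-0.114,0.0,85.0],[-15.8,2.4,33.5,0.0,-0.114,0.0,85.0],[-11.9,2.4,35.1,0.0,-0.114,0.0,85.0],[-7.8,2.4,36.2,0.0,-0.114,0.0,85.0],[-3.6,2.4,36.9,0.0,-0.114,0.0,85.0],[0.6,2.4,37.1,0.0,-0.114,0.0,85.0],[4.8,2.4,36.8,0.0,-0.114,0.0,85.0],[8.9,2.4,36.0,0.0,-0.114,0.0,85.0],[13.0,2.4,34.7,0.0,-0.114,0.0,85.0],[16.8,2.4,33.0,0.0,-0.114,0.0,85.0],[20.5,2.4,30.9,0.0,-0.114,0.0,85.0],[1.1,2.7,33.1,0.0,-0.114,0.0,85.0],[4.8,2.7,32.8,0.0,-0.114,0.0,85.0],[8.5,2.7,32.0,0.0,0.0,0.0,85.0],[8.5,2.7,32.0,0.0,0.0,0.0,85.0],[8.5,2.7,32.0,0.0,0.0,0.0,85.0],[8.5,2.7,32.0,0.0,0.0,0.0,85.0],[8.5,2.7,32.0,0.0,0.0,0.0,85.0],[8.5,2.7,32.0,0.0,0.0,0.0,85.0],[8.5,2.7,32.0,0.0,0.0,0.0,85.0],[8.5,2.7,32.0,0.0,0.0,0.0,85.0],[8.5,2.7,32.0,0.0,0.0,0.0,85.0],[8.5,2.7,32.0,0.0,0.0,0.0,85.0],[8.5,2.7,32.0,0.0,0.0,0.0,85.0],[8.5,2.7,32.0,0.0,0.0,0.0,85.0],[8.5,2.7,32.0,0.0,0.0,0.0,85.0]]
```

Emit:
{"api": "drive_tool", "payload": {"series": [[[-19,2,31,0,-0.114,0,85],[-16,2,33,0,-0.114,0,85],[-12,2,35,0,-0.114,0,85],[-8,2,36,0,-0.114,0,85],[-4,2,37,0,-0.114,0,85],[1,2,37,0,-0.114,0,85],[5,2,37,0,-0.114,0,85],[9,2,36,0,-0.114,0,85],[13,2,35,0,-0.114,0,85],[17,2,33,0,-0.114,0,85],[20,2,31,0,-0.114,0,85],[1,2,33,0,-0.114,0,85],[5,2,33,0,-0.114,0,85]]], "grip_force": 12}}

```text
time: 3.28
tcp_pos: [0.4246, -0.1194, 0.1989]
tool_rot: [0.705, 0.091, -0.088, -0.698]
ft_force: [1.1, -0.7, -0.6]
finger_gap: 0.0848
```

```bash
python3 -c "
from h import *
st();plan([(.4515,.296,.14)],11.3,[14],85)"
```

```text
t 3.28 tcp [ 0.4246 -0.1194  0.1989] az 14.54 ydir [ 0.006 -0.008 -1.   ] F [ 1.14 -0.67 -0.63] gap 0.0848 q [-0.44  0.21  1.79 -0.01  1.13 -0.7 ]
[[9.3,4.0,28.3,0.0092,0.0566,0.0036,85.0],[7.7,4.2,28.7,0.0,0.0,0.0,85.0],[7.7,4.2,28.7,0.0,0.0,0.0,85.0],[7.7,4.2,28.7,0.0,0.0,0.0,85.0],[7.7,4.2,28.7,0.0,0.0,0.0,85.0],[7.7,4.2,28.7,0.0,0.0,0.0,85.0],[7.7,4.2,28.7,0.0,0.0,0.0,85.0],[7.7,4.2,28.7,0.0,0.0,0.0,85.0],[7.7,4.2,28.7,0.0,0.0,0.0,85.0],[7.7,4.2,28.7,0.0,0.0,0.0,85.0],[7.7,4.2,28.7,0.0,0.0,0.0,85.0],[7.7,4.2,28.7,0.0,0.0,0.0,85.0],[7.7,4.2,28.7,0.0,0.0,0.0,85.0],[7.7,4.2,28.7,0.0,0.0,0.0,85.0]]
```

Emit:
{"api": "drive_tool", "payload": {"series": [[[9,4,28,0.009,0.056,0.004,85],[8,4,29,0,0,0,85],[8,4,29,0,0,0,85],[8,4,29,0,0,0,85],[8,4,29,0,0,0,85],[8,4,29,0,0,0,85],[8,4,29,0,0,0,85],[8,4,29,0,0,0,85],[8,4,29,0,0,0,85],[8,4,29,0,0,0,85],[8,4,29,0,0,0,85],[8,4,29,0,0,0,85],[8,4,29,0,0,0,85],[8,4,28,0,0,0,85]]]}}

```text
time: 4.45
tcp_pos: [0.451, 0.3225, 0.1422]
tool_rot: [0.704, 0.075, -0.07, -0.703]
ft_force: [0.8, -0.2, 0.7]
finger_gap: 0.0853
```

```bash
python3 -c "
from h import *
st();plan([(.4515,.296,.13),(.4515,.296,.024)],12,[3,7],85)
snap('top','top4.png');snap('scene','scene4.png')
b=cv2.imread('pics/scene4.png');cv2.imwrite('pics/c4.png',cv2.resize(b[80:200,220:380],(800,600),interpolation=2))"
```

```text
t 4.45 tcp [0.451  0.3225 0.1422] az 11.81 ydir [ 0.006  0.    -1.   ] F [ 0.78 -0.23  0.74] gap 0.0853 q [ 0.48  0.47  1.57 -0.    1.09  0.28]
[[-1.7,4.1,-8.7,0.0013,-0.0034,0.0062,85.0],[-1.7,4.1,-8.7,0.0,0.0,0.0,85.0],[-1.7,4.1,-8.7,0.0,0.0,0.0,85.0],[0.0,15.1,0.0,0.0,0.0,0.0,85.0],[0.0,15.1,0.0,0.0,0.0,0.0,85.0],[0.0,15.1,0.0,0.0,0.0,0.0,85.0],[0.0,15.1,0.0,0.0,0.0,0.0,85.0],[0.0,15.1,0.0,0.0,0.0,0.0,85.0],[0.0,15.1,0.0,0.0,0.0,0.0,85.0],[0.0,15.1,0.0,0.0,0.0,0.0,85.0]]
```

View pics/c4.png

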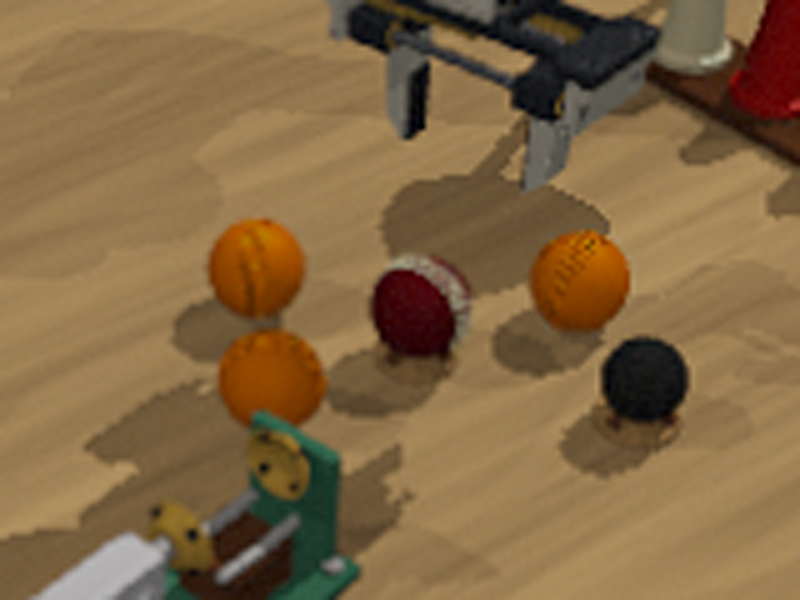

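The open gripper is above the ball (crop px 420,300), slightly past it to +y.

Emit:
{"api": "drive_tool", "payload": {"series": [[[-2,4,-9,0,0,0.006,85],[-2,4,-9,0,0,0,85],[-1,4,-9,0,0,0,85],[0,8,0,0,0,0,85],[0,8,0,0,0,0,85],[0,0,0,0,0,0,85]]]}}

```text
time: 5.05
tcp_pos: [0.4512, 0.2897, 0.1108]
tool_rot: [0.704, 0.072, -0.074, -0.703]
ft_force: [-0.4, 0.1, 0.0]
finger_gap: 0.0848
```

```bash
python3 -c "
from h import *
st();plan([(.4515,.296,.024)],12,[8],85)"
```

```text
t 5.05 tcp [0.4512 0.2897 0.1108] az 11.85 ydir [-0.002 -0.002 -1.   ] F [-0.37  0.1   0.04] gap 0.0848 q [ 0.43  0.48  1.65 -0.    1.01  0.22]
[[0.2,10.9,0.8,0.0019,-0.0026,-0.0021,85.0],[0.2,10.9,0.8,0.0,0.0,0.0,85.0],[0.2,10.9,0.8,0.0,0.0,0.0,85.0],[0.2,10.9,0.8,0.0,0.0,0.0,85.0],[0.2,10.9,0.8,0.0,0.0,0.0,85.0],[0.2,10.9,0.8,0.0,0.0,0.0,85.0],[0.2,10.9,0.8,0.0,0.0,0.0,85.0],[0.2,10.9,0.8,0.0,0.0,0.0,85.0]]
```

Emit:
{"api": "drive_tool", "payload": {"series": [[[0,5,4,0,0,0,85],[0,10,2,0,0,0,85],[0,12,0,0,0,0,85],[0,12,0,0,0,0,85],[0,12,0,0,0,0,85],[0,12,0,0,0,0,85],[0,10,0,0,0,0,85],[0,6,0,0,0,0,85],[0,0,0,0,0,0,85]]]}}

```text
time: 5.8
tcp_pos: [0.4497, 0.2973, 0.0241]
tool_rot: [0.704, 0.072, -0.073, -0.703]
ft_force: [0.1, -0.4, -0.4]
finger_gap: 0.0853
```

```bash
python3 -c "
from h import *
st()
snap('top','top5.png');snap('scene','scene5.png');st()
b=cv2.imread('pics/scene5.png');cv2.imwrite('pics/c5.png',cv2.resize(b[80:180,240:380],(784,560),interpolation=2))"
```

```text
t 5.8 tcp [0.4497 0.2973 0.0241] az 11.81 ydir [-0.001 -0.001 -1.   ] F [ 0.06 -0.44 -0.43] gap 0.0853 q [ 0.44  0.61  1.72 -0.    0.81  0.24]
t 5.9 tcp [0.4503 0.2976 0.0254] az 11.81 ydir [ 0.001 -0.    -1.   ] F [-0.31  0.42  0.13] gap 0.0852 q [ 0.44  0.61  1.72 -0.    0.81  0.24]
```

View pics/c5.png

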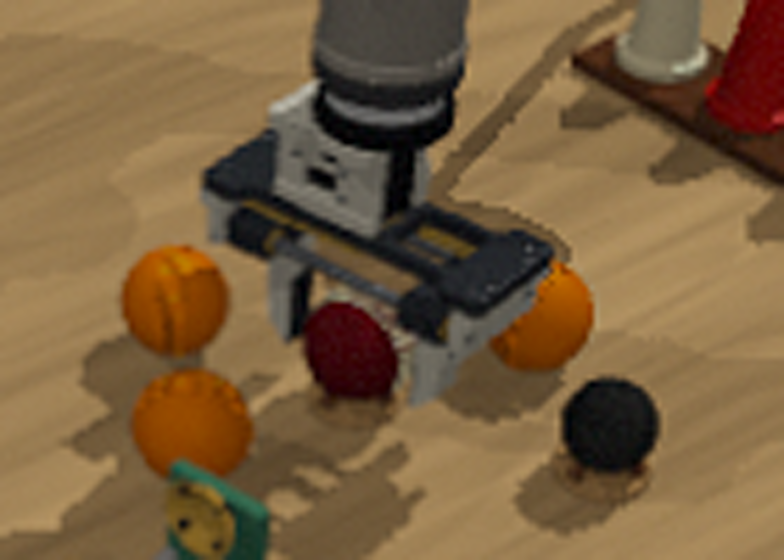

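The fingers straddle the maroon ball (crop px 350,350) and stay clear of the orange ones. Closing now.

Emit:
{"api": "drive_tool", "payload": {"series": [[[0,3,1,0,0,0,76],[0,0,0,0,0,0,68],[0,0,0,0,0,0,60],[0,0,0,0,0,0,55],[0,0,0,0,0,0,55],[0,0,0,0,0,0,55],[0,0,0,0,0,0,55]]], "grip_force": 15}}

```text
time: 6.48
tcp_pos: [0.4504, 0.2992, 0.0245]
tool_rot: [-0.703, -0.074, 0.072, 0.704]
ft_force: [-0.4, -0.2, -0.6]
finger_gap: 0.0656
```

```bash
python3 -c "
from h import *
st()"
```

```text
t 6.48 tcp [0.4504 0.2992 0.0245] az 11.84 ydir [ 0.003  0.001 -1.   ] F [-0.37 -0.25 -0.56] gap 0.0656 q [ 0.44  0.61  1.72 -0.    0.81  0.24]
```

Emit:
{"api": "drive_tool", "payload": {"series": [[[0,-4,0,0,0,0,55],[0,-8,0,0,0,0,55],[0,-14,0,0,0,0,55],[0,-18,0,0,0,0,55],[0,-20,0,0,0,0,55],[0,-20,0,0,0,0,55],[0,-20,0,0,0,0,55],[0,-14,0,0,0,0,55],[0,-6,0,0,0,0,55],[0,0,0,0,0,0,55]]]}}

```text
time: 7.32
tcp_pos: [0.4511, 0.2991, 0.1591]
tool_rot: [-0.703, -0.075, 0.07, 0.704]
ft_force: [0.1, -0.5, -2.1]
finger_gap: 0.0649
```

```bash
python3 -c "
from h import *
st();plan([(.5562,.0687,.15)],10.8,[12],55)
snap('scene','scene6.png');snap('top','top6.png')
b=cv2.imread('pics/scene6.png');cv2.imwrite('pics/c6.png',cv2.resize(b[50:180,240:400],(738,600),interpolation=2))"
```

```text
t 7.32 tcp [0.4511 0.2991 0.1591] az 11.79 ydir [ 0.007  0.003 -1.   ] F [ 0.11 -0.48 -2.11] gap 0.0649 q [ 0.44  0.43  1.59 -0.    1.12  0.24]
[[4.6,0.8,-20.6,-0.0011,0.0173,0.0075,55.0],[5.0,0.8,-20.5,0.0,0.0,0.0,55.0],[5.0,0.8,-20.5,0.0,0.0,0.0,55.0],[5.0,0.8,-20.5,0.0,0.0,0.0,55.0],[5.0,0.8,-20.5,0.0,0.0,0.0,55.0],[5.0,0.8,-20.5,0.0,0.0,0.0,55.0],[5.0,0.8,-20.5,0.0,0.0,0.0,55.0],[5.0,0.8,-20.5,0.0,0.0,0.0,55.0],[5.0,0.8,-20.5,0.0,0.0,0.0,55.0],[5.0,0.8,-20.5,0.0,0.0,0.0,55.0],[5.0,0.8,-20.5,0.0,0.0,0.0,55.0],[5.0,0.8,-20.5,0.0,0.0,0.0,55.0]]
```

View pics/c6.png

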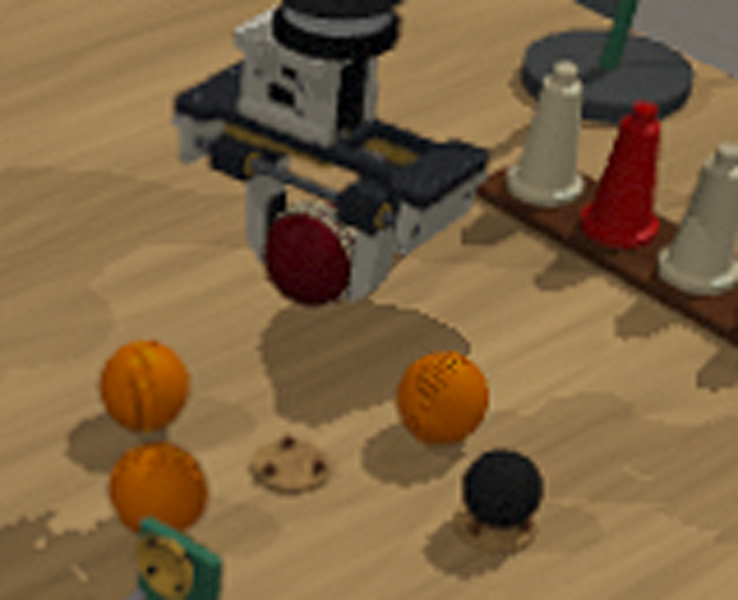

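The ball hangs in the fingers (crop px 308,258) with its rest left empty behind it. I'll estimate the offset of the ball in the hand.

```bash
python3 -c "
from h import *
c=eyes.camera('scene');I=c['img'].astype(float)
m=((I[...,1]/np.maximum(I[...,0],1)<.45)).astype(np.uint8);m[:80]=0;m[125:]=0;m[:,:285]=0;m[:,330:]=0
k,l,s,ce=cv2.connectedComponentsWithStats(m);b=1+np.argmax(s[1:,4]);print(s[b])
h=cv2.convexHull(np.argwhere(l==b)[:,::-1].astype(np.int32));print(cv2.minEnclosingCircle(h),cv2.fitEllipse(h))
ss=bot.read_state();g=np.array(ss['tcp_pos'])+[0,0,.0188]
for dy in(-.004,-.002,0):
  for dz in (-.004,-.002,0): print(dy,dz,proj(c,g+np.array([-.195*dy,.98*dy,dz])).round(1), 33/1000*c['intrinsics'][0][0]/np.linalg.norm(g-np.array([1.162,-.401,.783])))
"
```

```text
[297  97  18  19 269]
((305.2930908203125, 106.29310607910156), 10.410604476928711) ((305.6563415527344, 106.2464599609375), (16.113327026367188, 20.832006454467773), 144.5684051513672)
-0.004 -0.004 [[306.6 105.7]] 10.767245853525642
-0.004 -0.002 [[306.7 105.1]] 10.767245853525642
-0.004 0 [[306.7 104.6]] 10.767245853525642
-0.002 -0.004 [[307.  105.5]] 10.767245853525642
-0.002 -0.002 [[307.1 104.9]] 10.767245853525642
-0.002 0 [[307.2 104.3]] 10.767245853525642
0 -0.004 [[307.4 105.2]] 10.767245853525642
0 -0.002 [[307.5 104.6]] 10.767245853525642
0 0 [[307.6 104. ]] 10.767245853525642
```

Emit:
{"api": "drive_tool", "payload": {"series": [[[4,0,-15,0,0.017,0.007,55],[5,0,-20,0,0,0,55],[5,0,-20,0,0,0,55],[5,0,-20,0,0,0,55],[5,0,-20,0,0,0,55],[5,0,-20,0,0,0,55],[5,0,-20,0,0,0,55],[5,0,-20,0,0,0,55],[5,0,-20,0,0,0,55],[5,0,-20,0,0,0,55],[5,0,-20,0,0,0,55],[4,0,-14,0,0,0,55],[2,0,-6,0,0,0,55],[0,0,0,0,0,0,55]]]}}

```text
time: 8.63
tcp_pos: [0.5476, 0.0678, 0.1352]
tool_rot: [0.705, 0.053, -0.082, -0.703]
ft_force: [0.3, 0.2, -0.5]
finger_gap: 0.0653
```

```bash
python3 -c "
from h import *
st();plan([(.5560,.0697,.15)],10.8,[1],55)"
```

```text
t 8.63 tcp [0.5476 0.0678 0.1352] az 10.92 ydir [-0.04  -0.006 -0.999] F [ 0.26  0.24 -0.54] gap 0.0653 q [-0.01  0.5   1.54 -0.01  1.14 -0.2 ]
[[8.0,-15.1,0.3,-0.0015,0.0021,-0.0409,55.0]]
```

Emit:
{"api": "drive_tool", "payload": {"series": [[[4,-5,1,0,0,-0.02,55],[4,-5,1,0,0,-0.02,55],[0,0,0,0,0,0,55]]]}}

```text
time: 8.88
tcp_pos: [0.5545, 0.0731, 0.1437]
tool_rot: [-0.703, -0.067, 0.068, 0.705]
ft_force: [0.1, 0.1, -1.1]
finger_gap: 0.0651
```

```bash
python3 -c "
from h import *
snap('scene','scene7.png');snap('top','top7.png')
st();plan([(.5560,.0697,.064)],10.8,[1],55)
b=cv2.imread('pics/scene7.png');cv2.imwrite('pics/c7.png',cv2.resize(b[110:230,190:340],(750,600),interpolation=2))"
```

```text
t 8.98 tcp [0.5539 0.073  0.1432] az 10.95 ydir [-0.004  0.003 -1.   ] F [ 0.42  0.89 -1.56] gap 0.0648 q [-0.01  0.48  1.55  0.    1.12 -0.2 ]
[[1.7,79.2,-3.9,-0.0033,0.0026,-0.0035,55.0]]
```

View pics/c7.png

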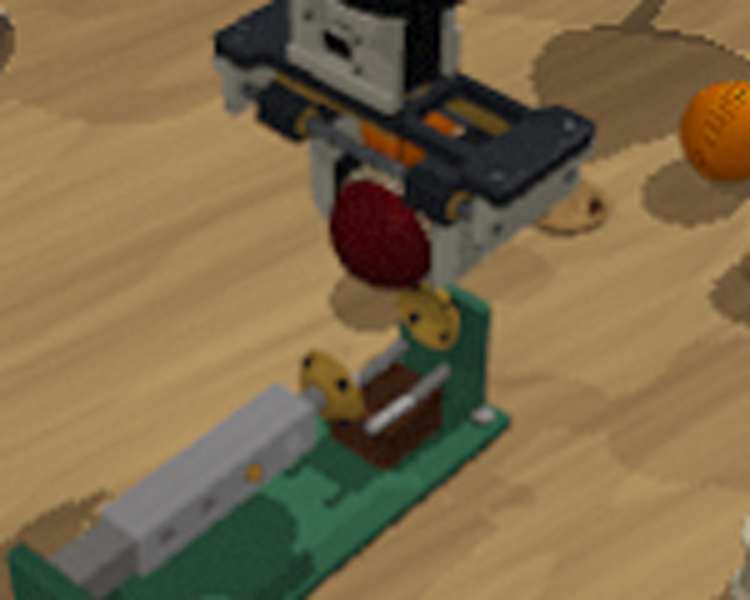

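The ball is over the saddle. Next I'll centre it and lower it in stages.

Emit:
{"api": "drive_tool", "payload": {"series": [[[2,3,-2,0,0,0,55],[1,8,-2,0,0,0,55],[0,10,0,0,0,0,55],[0,10,0,0,0,0,55],[0,10,0,0,0,0,55],[0,8,0,0,0,0,55],[0,4,0,0,0,0,55],[0,0,0,0,0,0,55]]]}}

```text
time: 9.65
tcp_pos: [0.5559, 0.0711, 0.0831]
tool_rot: [-0.703, -0.066, 0.071, 0.705]
ft_force: [-0.5, 0.1, -1.5]
finger_gap: 0.0648
```

```bash
python3 -c "
from h import *
snap('scene','scene8.png')
st();plan([(.5560,.0697,.064)],10.8,[1],55)
b=cv2.imread('pics/scene8.png');cv2.imwrite('pics/c8.png',cv2.resize(b[130:220,210:320],(733,600),interpolation=2))"
```

```text
t 9.7 tcp [0.556  0.0711 0.0835] az 11.09 ydir [-0.007  0.003 -1.   ] F [-0.43  0.03 -1.87] gap 0.0654 q [-0.01  0.56  1.6   0.    0.99 -0.21]
[[-0.1,19.5,-1.4,-0.0039,0.005,-0.0064,55.0]]
```

View pics/c8.png

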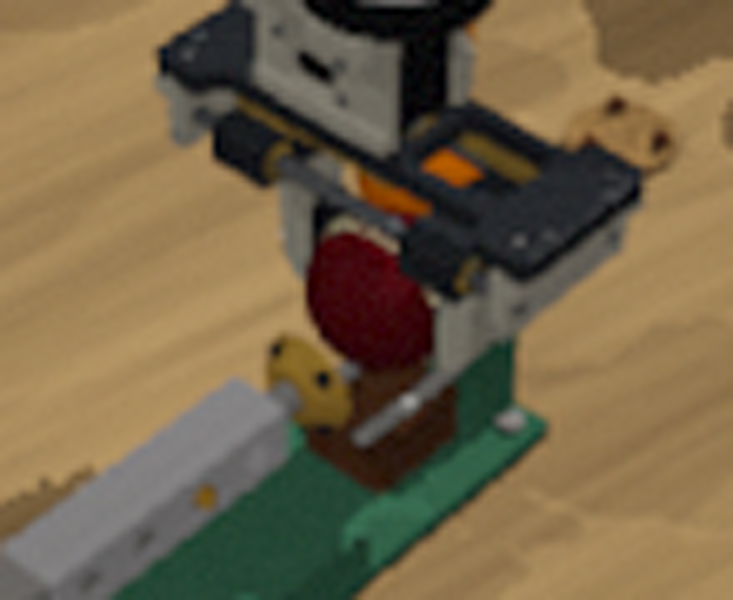

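Emit:
{"api": "drive_tool", "payload": {"series": [[[0,4,-1,0,0,-0.005,55],[0,4,-1,0,0,0,55],[0,3,0,0,0,0,55],[0,2,0,0,0,0,55],[0,0,0,0,0,0,55]]]}}

```text
time: 10.12
tcp_pos: [0.5574, 0.0688, 0.0703]
tool_rot: [-0.703, -0.069, 0.068, 0.705]
ft_force: [1.1, 0.4, -1.1]
finger_gap: 0.0654
```

```bash
python3 -c "
from h import *
st()"
```

```text
t 10.12 tcp [0.5574 0.0688 0.0703] az 11.08 ydir [ 0.001  0.004 -1.   ] F [ 1.07  0.41 -1.12] gap 0.0654 q [-0.02  0.57  1.62  0.    0.95 -0.21]
```

Emit:
{"api": "drive_tool", "payload": {"series": [[[0,1.5,0,0,0,0,55],[0,1,0,0,0,0,55],[0,0,0,0,0,0,55]]]}}

```text
time: 10.37
tcp_pos: [0.5577, 0.0688, 0.068]
tool_rot: [-0.703, -0.069, 0.067, 0.705]
ft_force: [-0.2, -0.2, -0.4]
finger_gap: 0.0654
```

```bash
python3 -c "
from h import *
st()"
```

```text
t 10.37 tcp [0.5577 0.0688 0.068 ] az 11.07 ydir [ 0.002  0.004 -1.   ] F [-0.18 -0.24 -0.39] gap 0.0654 q [-0.02  0.58  1.62  0.    0.94 -0.21]
```

Emit:
{"api": "drive_tool", "payload": {"series": [[[-1,1.5,0,0,0,0,55],[0,1,0,0,0,0,55],[0,0,0,0,0,0,55]]]}}

```text
time: 10.62
tcp_pos: [0.5568, 0.0687, 0.0656]
tool_rot: [-0.703, -0.069, 0.067, 0.705]
ft_force: [-0.3, 1.0, -1.3]
finger_gap: 0.0651
```

```bash
python3 -c "
from h import *
st()"
```

```text
t 10.62 tcp [0.5568 0.0687 0.0656] az 11.08 ydir [ 0.003  0.004 -1.   ] F [-0.31  0.96 -1.29] gap 0.0651 q [-0.02  0.58  1.63  0.    0.93 -0.21]
```

Emit:
{"api": "drive_tool", "payload": {"series": [[[0,1.2,0,0,0,0,55],[0,0.5,0,0,0,0,55],[0,0,0,0,0,0,55]]]}}

```text
time: 10.87
tcp_pos: [0.5569, 0.0687, 0.0638]
tool_rot: [-0.703, -0.069, 0.067, 0.705]
ft_force: [-0.5, 0.1, -0.4]
finger_gap: 0.0652
```

```bash
python3 -c "
from h import *
st()"
```

```text
t 10.87 tcp [0.5569 0.0687 0.0638] az 11.08 ydir [ 0.003  0.004 -1.   ] F [-0.45  0.12 -0.39] gap 0.0652 q [-0.02  0.58  1.63  0.    0.93 -0.21]
```

Emit:
{"api": "drive_tool", "payload": {"series": [[[0,0.8,0,0,0,0,55],[0,0.5,0,0,0,0,55],[0,0,0,0,0,0,55]]]}}

```text
time: 11.12
tcp_pos: [0.557, 0.0687, 0.0635]
tool_rot: [-0.703, -0.07, 0.067, 0.705]
ft_force: [-0.4, -0.0, -0.8]
finger_gap: 0.0652
```

Emit:
{"api": "drive_tool", "payload": {"series": [[[0,0.8,0,0,0,0,55],[0,0,0,0,0,0,55]]]}}

```text
time: 11.28
tcp_pos: [0.557, 0.0687, 0.0635]
tool_rot: [-0.703, -0.07, 0.067, 0.705]
ft_force: [-0.4, 0.1, 0.6]
finger_gap: 0.0655
```

```bash
python3 -c "
from h import *
snap('scene','scene9.png')
st()
b=cv2.imread('pics/scene9.png');cv2.imwrite('pics/c9.png',cv2.resize(b[130:220,210:320],(733,600),interpolation=2))"
```

```text
t 11.33 tcp [0.557  0.0687 0.0634] az 11.09 ydir [ 0.004  0.003 -1.   ] F [-1.48 -0.74  2.  ] gap 0.0653 q [-0.02  0.58  1.63  0.    0.93 -0.21]
```

View pics/c9.png

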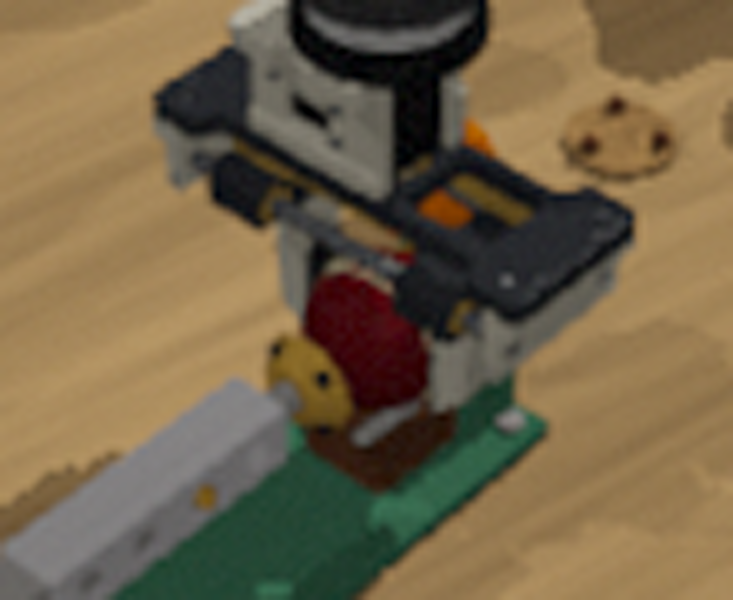

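The descent stopped at z≈0.0635 with F_z rising, which is where I expected the ball to seat. Releasing.

Emit:
{"api": "drive_tool", "payload": {"series": [[[0,0,0,0,0,0,66],[0,0,0,0,0,0,68],[0,0,0,0,0,0,72],[0,0,0,0,0,0,80],[0,0,0,0,0,0,84],[0,0,0,0,0,0,84],[0,-8,0,0,0,0,84],[0,-16,0,0,0,0,84],[0,-20,0,0,0,0,84],[0,-20,0,0,0,0,84],[0,-12,0,0,0,0,84],[0,0,0,0,0,0,84]]]}}

```text
time: 12.33
tcp_pos: [0.5567, 0.0684, 0.1432]
tool_rot: [-0.703, -0.069, 0.067, 0.705]
ft_force: [0.9, 0.0, 0.2]
finger_gap: 0.084
```

```bash
python3 -c "
from h import *
snap('scene','scene10.png');snap('top','top10.png')
st();plan([(.5793,-.0471,.15)],11.27,[6],60)
b=cv2.imread('pics/scene10.png');cv2.imwrite('pics/c10.png',cv2.resize(b[130:220,210:320],(733,600),interpolation=2))"
```

```text
t 12.43 tcp [0.5556 0.0684 0.1408] az 11.08 ydir [-0.001  0.004 -1.   ] F [-0.21 -0.09 -0.48] gap 0.0839 q [-0.02  0.49  1.55  0.    1.11 -0.21]
[[0.2,-1.6,-19.6,-0.0037,-0.0033,0.0002,60.0],[0.1,-1.5,-19.7,0.0,0.0,0.0,60.0],[0.1,-1.5,-19.7,0.0,0.0,0.0,60.0],[0.1,-1.5,-19.7,0.0,0.0,0.0,60.0],[0.1,-1.5,-19.7,0.0,0.0,0.0,60.0],[0.1,-1.5,-19.7,0.0,0.0,0.0,60.0]]
```

View pics/c10.png

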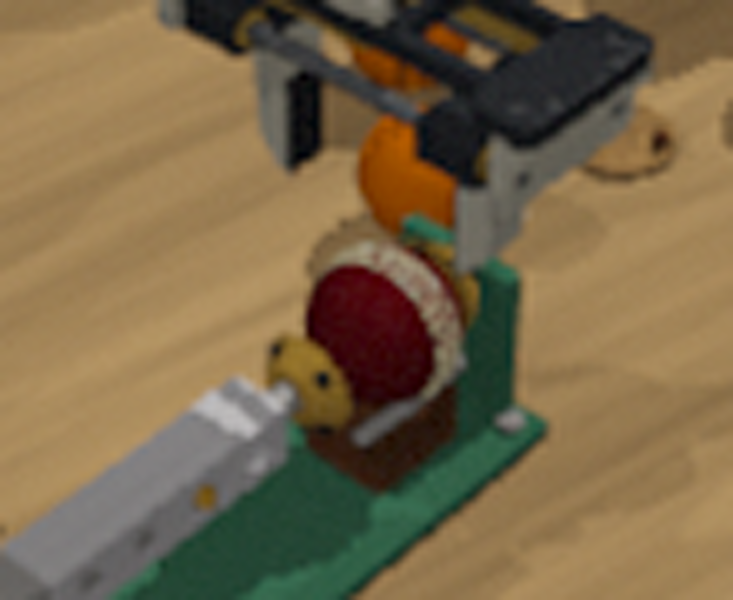

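The ball lies in the saddle and the cream seam stands midway between the cups (crop px 340–470, 240–390). On to the button.

Emit:
{"api": "drive_tool", "payload": {"series": [[[0,-2,-14,-0.004,-0.003,0,60],[0,0,-20,0,0,0,60],[0,0,-20,0,0,0,60],[0,0,-20,0,0,0,60],[0,0,-20,0,0,0,60],[0,0,-16,0,0,0,60],[0,0,-8,0,0,0,60],[0,0,0,0,0,0,60]]]}}

```text
time: 13.1
tcp_pos: [0.5757, -0.0571, 0.1348]
tool_rot: [-0.704, -0.066, 0.076, 0.704]
ft_force: [0.4, 0.5, 0.4]
finger_gap: 0.0603
```

```bash
python3 -c "
from h import *
st();plan([(.5797,-.0490,.12)],11.27,[1],60)"
```

```text
t 13.1 tcp [ 0.5757 -0.0571  0.1348] az 11.46 ydir [-0.014 -0.001 -1.   ] F [0.39 0.52 0.39] gap 0.0603 q [-0.23  0.53  1.49 -0.    1.13 -0.43]
[[5.7,14.7,7.2,-0.0015,0.0034,-0.0138,60.0]]
```

Emit:
{"api": "drive_tool", "payload": {"series": [[[5,5,7,0,0.003,-0.014,60],[1,10,0,0,0,0,60],[0,8,0,0,0,0,60],[0,4,0,0,0,0,60],[0,0,0,0,0,0,60]]]}}

```text
time: 13.52
tcp_pos: [0.5782, -0.0487, 0.1031]
tool_rot: [-0.703, -0.068, 0.071, 0.705]
ft_force: [-0.0, -0.3, 0.2]
finger_gap: 0.0601
```

```bash
python3 -c "
from h import *
snap('scene','scene11.png')
st();plan([(.5797,-.0490,.061)],11.27,[1],60)
b=cv2.imread('pics/scene11.png');cv2.imwrite('pics/c11.png',cv2.resize(b[140:240,180:300],(720,600),interpolation=2))"
```

```text
t 13.57 tcp [ 0.5783 -0.0487  0.1034] az 11.28 ydir [-0.005  0.003 -1.   ] F [-0.18  1.24 -0.37] gap 0.0601 q [-0.22  0.56  1.53  0.    1.06 -0.41]
[[1.5,42.4,-0.7,-0.0035,0.0002,-0.0047,60.0]]
```

View pics/c11.png

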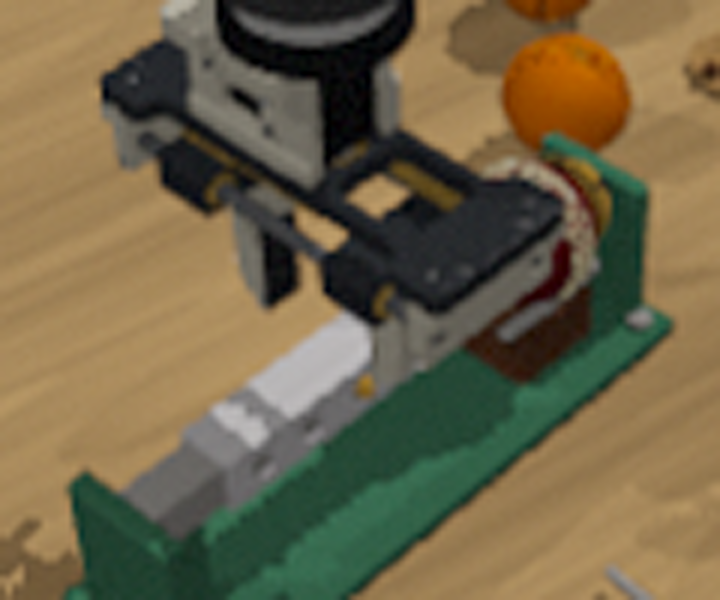

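Emit:
{"api": "drive_tool", "payload": {"series": [[[1,8,0,-0.003,0,-0.004,60],[0,10,0,0,0,0,60],[0,10,0,0,0,0,60],[0,8,0,0,0,0,60],[0,3,0,0,0,0,60],[0,0,0,0,0,0,60]]]}}

```text
time: 14.07
tcp_pos: [0.5793, -0.0479, 0.0604]
tool_rot: [0.704, 0.07, -0.07, -0.704]
ft_force: [0.3, 0.2, 0.4]
finger_gap: 0.0598
```

```bash
python3 -c "
from h import *
c=snap('scene','scene12.png')
st();plan([(.5797,-.0490,.061)],11.27,[1],60)
b=cv2.imread('pics/scene12.png');cv2.imwrite('pics/c12.png',cv2.resize(b[140:240,180:300],(720,600),interpolation=2))"
```

```text
t 14.12 tcp [ 0.5793 -0.0479  0.0606] az 11.36 ydir [-0. -0. -1.] F [-0.23  0.06 -0.84] gap 0.0599 q [-0.21  0.62  1.57 -0.    0.96 -0.41]
[[0.1,-0.4,-1.2,0.0,0.0015,-0.0002,60.0]]
```

View pics/c12.png

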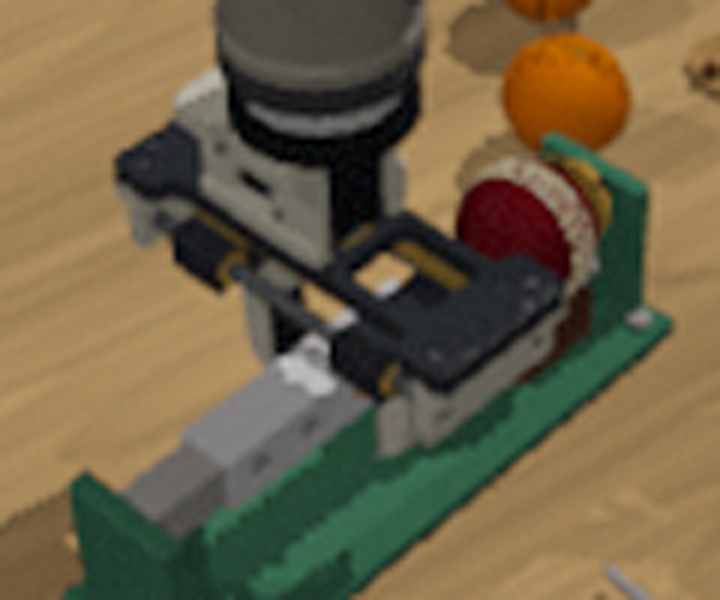

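Emit:
{"api": "drive_tool", "payload": {"series": [[[0,0,-1,0,0,0,50],[0,0,0,0,0,0,42],[0,0,0,0,0,0,36],[0,0,0,0,0,0,33],[0,0,0,0,0,0,30],[0,0,0,0,0,0,26],[0,0,0,0,0,0,24],[0,0,0,0,0,0,24],[0,0,0,0,0,0,24]]], "grip_force": 20}}

```text
time: 14.87
tcp_pos: [0.5791, -0.0497, 0.062]
tool_rot: [0.704, 0.07, -0.07, -0.703]
ft_force: [-0.5, -0.1, -1.9]
finger_gap: 0.0279
```

```bash
python3 -c "
from h import *
st()"
```

```text
t 14.87 tcp [ 0.5791 -0.0497  0.062 ] az 11.36 ydir [-0.001 -0.001 -1.   ] F [-0.48 -0.1  -1.89] gap 0.0279 q [-0.22  0.62  1.57 -0.    0.96 -0.41]
```

Gap 27.9 mm means the tube is pinched with the button flush. Sliding along +tool z in small steps.

Emit:
{"api": "drive_tool", "payload": {"series": [[[0,0,0.7,0,0,0,24],[0,0,0.7,0,0,0,24],[0,0,0.7,0,0,0,24]]]}}

```text
time: 15.12
tcp_pos: [0.579, -0.0494, 0.062]
tool_rot: [0.705, 0.07, -0.07, -0.702]
ft_force: [0.1, -4.7, -1.4]
finger_gap: 0.0277
```

```bash
cat >> h.py <<'E'
def along():
    s=bot.read_state();th=np.radians(11.27);yc=np.array([-np.sin(th),np.cos(th),0]);xc=np.array([np.cos(th),np.sin(th),0])
    p=np.array(s['tcp_pos'])-[.5791,-.0497,.062];F=np.array(s['ft_force'])
    print('t',round(s['time'],2),'slid mm',round(p@yc*1000,2),'x',round(p@xc*1000,2),'z',round(p[2]*1000,2),'Fy',round(F@yc,2),'Fx',round(F@xc,2),'Fz',round(F[2],2),'gap',round(s['finger_gap']*1000,2))
E
python3 -c "
from h import *
along()"
```

```text
t 15.12 slid mm 0.26 x -0.01 z 0.01 Fy -4.61 Fx -0.8 Fz -1.41 gap 27.67
```

Emit:
{"api": "drive_tool", "payload": {"series": [[[0,0,1.2,0,0,0,24],[0,0,1.2,0,0,0,24]]]}}

```text
time: 15.28
tcp_pos: [0.5788, -0.0483, 0.062]
tool_rot: [0.706, 0.07, -0.07, -0.702]
ft_force: [0.8, -6.0, -1.3]
finger_gap: 0.028
```

```bash
python3 -c "
from h import *
along()"
```

```text
t 15.28 slid mm 1.48 x -0.04 z -0.02 Fy -6.03 Fx -0.42 Fz -1.35 gap 27.98
```

Emit:
{"api": "drive_tool", "payload": {"series": [[[0,0,1.5,0,0,0,24],[0,0,1.5,0,0,0,24]]]}}

```text
time: 15.45
tcp_pos: [0.5785, -0.0467, 0.062]
tool_rot: [0.706, 0.07, -0.07, -0.701]
ft_force: [0.4, -9.5, -3.8]
finger_gap: 0.0279
```

```bash
python3 -c "
from h import *
along()"
```

```text
t 15.45 slid mm 3.1 x -0.01 z -0.02 Fy -9.35 Fx -1.46 Fz -3.8 gap 27.87
```

Emit:
{"api": "drive_tool", "payload": {"series": [[[0,0,1.5,0,0,0,24],[0,0,1.5,0,0,0,24]]]}}

```text
time: 15.62
tcp_pos: [0.5784, -0.0461, 0.062]
tool_rot: [0.708, 0.07, -0.069, -0.7]
ft_force: [-0.3, -9.5, -2.5]
finger_gap: 0.0277
```

```bash
python3 -c "
from h import *
along()"
```

```text
t 15.62 slid mm 3.65 x -0.01 z 0.0 Fy -9.25 Fx -2.13 Fz -2.49 gap 27.7
```

Emit:
{"api": "drive_tool", "payload": {"series": [[[0,0,1.5,0,0,0,24],[0,0,1.5,0,0,0,24]]]}}

```text
time: 15.78
tcp_pos: [0.5783, -0.0459, 0.062]
tool_rot: [0.709, 0.07, -0.069, -0.698]
ft_force: [0.2, -9.1, -2.3]
finger_gap: 0.0278
```

```bash
python3 -c "
from h import *
along();c=snap('scene','scene13.png')
b=cv2.imread('pics/scene13.png');cv2.imwrite('pics/c13.png',cv2.resize(b[140:240,180:300],(720,600),interpolation=2))"
```

```text
t 15.78 slid mm 3.93 x -0.07 z -0.03 Fy -8.99 Fx -1.6 Fz -2.34 gap 27.81
```

View pics/c13.png

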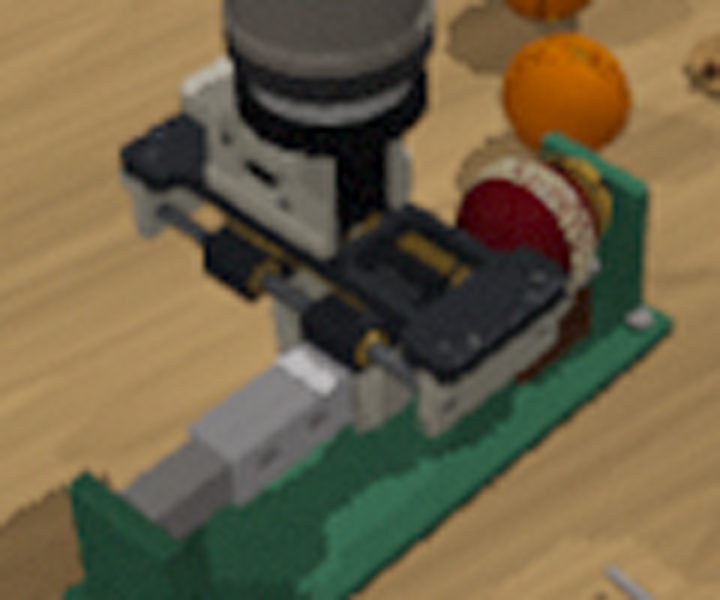

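```bash
python3 -c "
from h import *
st();plan([(.5797,-.0490,.061)],11.3,[1],60)"
```

```text
t 15.83 tcp [ 0.5783 -0.0458  0.062 ] az 11.33 ydir [ 0.004 -0.015 -1.   ] F [-0.04 -8.62 -3.59] gap 0.0278 q [-0.2   0.61  1.58 -0.02  0.95 -0.39]
[[0.7,1.1,-3.4,0.0158,0.0005,0.0006,60.0]]
```

Emit:
{"api": "drive_tool", "payload": {"series": [[[0,0,1.7,0.005,0,0,24],[0,0,1.7,0.005,0,0,24]]]}}

```text
time: 16.0
tcp_pos: [0.5783, -0.0455, 0.062]
tool_rot: [0.707, 0.071, -0.069, -0.7]
ft_force: [1.2, -11.0, -3.2]
finger_gap: 0.0277
```

```bash
python3 -c "
from h import *
along();st()"
```

```text
t 16.0 slid mm 4.25 x -0.0 z -0.01 Fy -10.97 Fx -0.99 Fz -3.24 gap 27.68
t 16.0 tcp [ 0.5783 -0.0455  0.062 ] az 11.35 ydir [ 0.003 -0.01  -1.   ] F [  1.17 -10.95  -3.24] gap 0.0277 q [-0.21  0.61  1.57 -0.01  0.95 -0.4 ]
```

Emit:
{"api": "drive_tool", "payload": {"series": [[[0,0,1.9,0.004,0,0,24],[0,0,1.9,0.004,0,0,24]]]}}

```text
time: 16.17
tcp_pos: [0.5782, -0.0452, 0.062]
tool_rot: [0.706, 0.071, -0.069, -0.701]
ft_force: [0.7, -9.9, -3.3]
finger_gap: 0.0276
```

```bash
python3 -c "
from h import *
along()"
```

```text
t 16.17 slid mm 4.54 x -0.0 z -0.03 Fy -9.82 Fx -1.26 Fz -3.29 gap 27.56
```

Emit:
{"api": "drive_tool", "payload": {"series": [[[0,0,2,0.004,0,0,24],[0,0,2,0.004,0,0,24]]]}}

```text
time: 16.33
tcp_pos: [0.5781, -0.0443, 0.062]
tool_rot: [0.705, 0.071, -0.069, -0.702]
ft_force: [0.9, -5.8, -2.4]
finger_gap: 0.0275
```

```bash
python3 -c "
from h import *
along();st()
c=snap('scene','scene14.png')
b=cv2.imread('pics/scene14.png');cv2.imwrite('pics/c14.png',cv2.resize(b[140:240,180:300],(720,600),interpolation=2))"
```

```text
t 16.33 slid mm 5.46 x 0.03 z -0.01 Fy -5.9 Fx -0.26 Fz -2.39 gap 27.51
t 16.33 tcp [ 0.5781 -0.0443  0.062 ] az 11.37 ydir [ 0.003 -0.004 -1.   ] F [ 0.9  -5.84 -2.39] gap 0.0275 q [-0.21  0.61  1.57 -0.    0.95 -0.4 ]
```

View pics/c14.png

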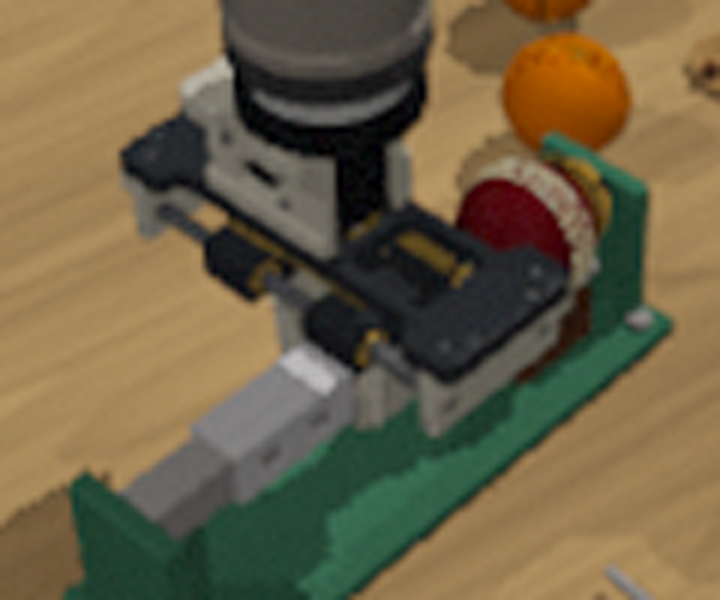

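The force dropped to about 6 N, so the edge seems to have ridden over the nose. Continuing with small steps.

Emit:
{"api": "drive_tool", "payload": {"series": [[[0,0,1.2,0.002,0,0,24],[0,0,1.2,0.002,0,0,24],[0,0,1.2,0,0,0,24]]]}}

```text
time: 16.63
tcp_pos: [0.5777, -0.0428, 0.062]
tool_rot: [0.705, 0.071, -0.069, -0.702]
ft_force: [0.4, -5.7, -1.8]
finger_gap: 0.0277
```

```bash
python3 -c "
from h import *
along()"
```

```text
t 16.63 slid mm 7.01 x 0.02 z 0.01 Fy -5.66 Fx -0.7 Fz -1.8 gap 27.71
```

Emit:
{"api": "drive_tool", "payload": {"series": [[[0,0,1.3,0,0,0,24],[0,0,1.3,0,0,0,24],[0,0,1.3,0,0,0,24],[0,0,1.3,0,0,0,24]]]}}

```text
time: 16.97
tcp_pos: [0.577, -0.039, 0.062]
tool_rot: [0.706, 0.071, -0.069, -0.702]
ft_force: [0.7, -5.6, -0.8]
finger_gap: 0.0278
```

```bash
python3 -c "
from h import *
along();st()
c=snap('scene','scene15.png')
b=cv2.imread('pics/scene15.png');cv2.imwrite('pics/c15.png',cv2.resize(b[140:240,180:300],(720,600),interpolation=2))"
```

```text
t 16.97 slid mm 10.91 x -0.0 z -0.01 Fy -5.63 Fx -0.45 Fz -0.78 gap 27.76
t 16.97 tcp [ 0.577 -0.039  0.062] az 11.37 ydir [ 0.003 -0.006 -1.   ] F [ 0.66 -5.61 -0.78] gap 0.0278 q [-0.2   0.61  1.58 -0.01  0.95 -0.39]
```

View pics/c15.png

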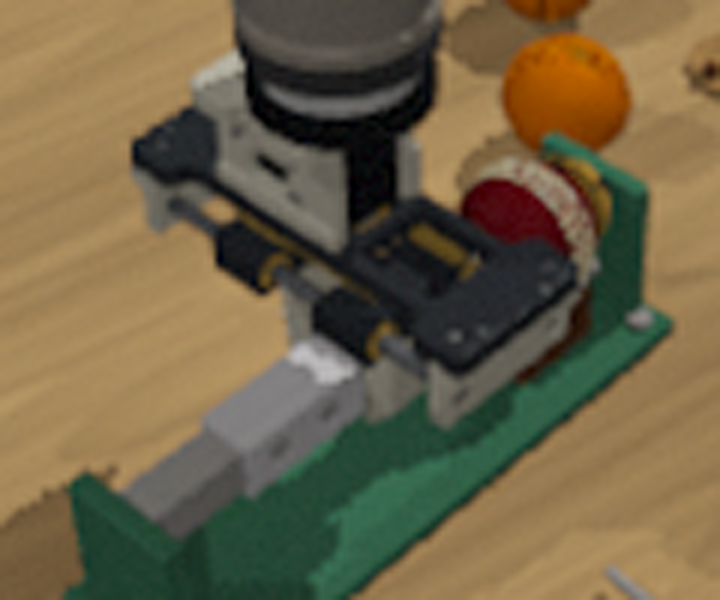

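The tube travels with the gripper and the force is steady at about 5.6 N (rub plus button).

Emit:
{"api": "drive_tool", "payload": {"series": [[[0,0,1.5,0.002,0,0,24],[0,0,1.5,0.002,0,0,24],[0,0,1.5,0.002,0,0,24],[0,0,1.5,0.001,0,0,24],[0,0,1.5,0,0,0,24],[0,0,1.5,0,0,0,24]]]}}

```text
time: 17.52
tcp_pos: [0.5753, -0.0304, 0.062]
tool_rot: [0.704, 0.071, -0.07, -0.703]
ft_force: [0.4, -5.0, -2.2]
finger_gap: 0.0278
```

```bash
python3 -c "
from h import *
along();st()"
```

```text
t 17.52 slid mm 19.66 x 0.01 z 0.01 Fy -5.03 Fx -0.56 Fz -2.16 gap 27.78
t 17.52 tcp [ 0.5753 -0.0304  0.062 ] az 11.42 ydir [ 0.002 -0.    -1.   ] F [ 0.44 -5.04 -2.16] gap 0.0278 q [-0.19  0.61  1.59  0.    0.95 -0.39]
```

Emit:
{"api": "drive_tool", "payload": {"series": [[[0,0,1.4,0,0,0,24],[0,0,1.4,0,0,0,24],[0,0,1.4,0,0,0,24]]]}}

```text
time: 17.77
tcp_pos: [0.5746, -0.0271, 0.062]
tool_rot: [0.704, 0.071, -0.069, -0.703]
ft_force: [1.4, -8.5, -1.4]
finger_gap: 0.0277
```

```bash
python3 -c "
from h import *
along();st()"
```

```text
t 17.77 slid mm 23.04 x 0.03 z 0.02 Fy -8.59 Fx -0.33 Fz -1.43 gap 27.72
t 17.77 tcp [ 0.5746 -0.0271  0.062 ] az 11.43 ydir [ 0.003 -0.002 -1.   ] F [ 1.35 -8.49 -1.43] gap 0.0277 q [-0.18  0.61  1.59 -0.    0.94 -0.38]
```

Emit:
{"api": "drive_tool", "payload": {"series": [[[0,0,1.5,0.001,0,0,24],[0,0,1.5,0.001,0,0,24]]]}}

```text
time: 17.93
tcp_pos: [0.5742, -0.0251, 0.062]
tool_rot: [0.704, 0.071, -0.069, -0.703]
ft_force: [0.9, -7.8, -1.7]
finger_gap: 0.0279
```

```bash
python3 -c "
from h import *
along()"
```

```text
t 17.93 slid mm 25.1 x 0.02 z 0.02 Fy -7.86 Fx -0.64 Fz -1.69 gap 27.87
```

Emit:
{"api": "drive_tool", "payload": {"series": [[[0,0,1.5,0.002,0,0,24],[0,0,1.5,0.002,0,0,24]]]}}

```text
time: 18.1
tcp_pos: [0.5737, -0.0228, 0.062]
tool_rot: [-0.703, -0.071, 0.07, 0.704]
ft_force: [0.3, -6.4, -1.6]
finger_gap: 0.0281
```

```bash
python3 -c "
from h import *
along();st()"
```

```text
t 18.1 slid mm 27.44 x 0.01 z 0.01 Fy -6.34 Fx -0.98 Fz -1.58 gap 28.08
t 18.1 tcp [ 0.5737 -0.0228  0.062 ] az 11.43 ydir [ 0.003  0.001 -1.   ] F [ 0.28 -6.41 -1.58] gap 0.0281 q [-0.17  0.6   1.59  0.    0.94 -0.37]
```

Emit:
{"api": "drive_tool", "payload": {"series": [[[0,0,1.2,0,0,0,24]]]}}

```text
time: 18.18
tcp_pos: [0.5735, -0.0216, 0.062]
tool_rot: [-0.703, -0.071, 0.069, 0.704]
ft_force: [0.3, -5.3, -1.2]
finger_gap: 0.0278
```

```bash
python3 -c "
from h import *
along();c=snap('scene','scene16.png');along()
b=cv2.imread('pics/scene16.png');cv2.imwrite('pics/c16.png',cv2.resize(b[160:240,190:286],(720,600),interpolation=2))"
```

```text
t 18.18 slid mm 28.7 x -0.02 z -0.01 Fy -5.29 Fx -0.74 Fz -1.2 gap 27.82
t 18.23 slid mm 29.29 x -0.03 z -0.02 Fy 1.46 Fx 0.54 Fz -0.67 gap 27.84
```

View pics/c16.png

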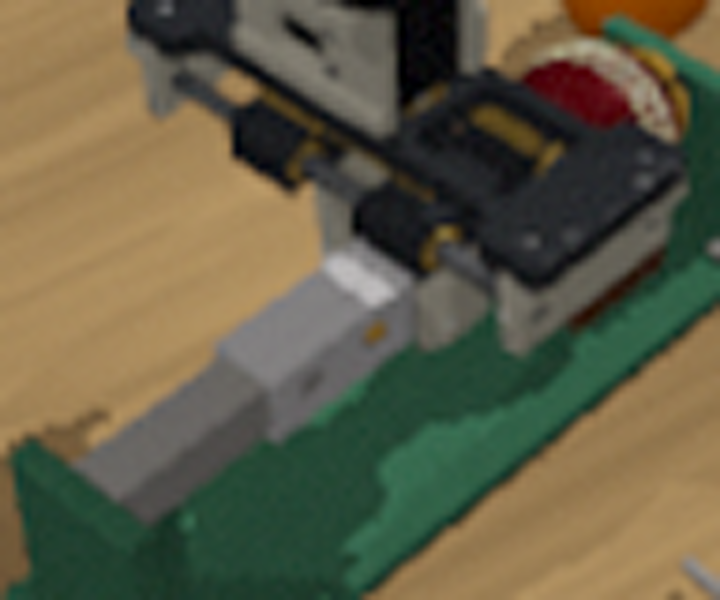

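Brass shows in the second hole (crop px 375,332) and the push force fell away, so the button seems to have popped. A gentle feel to check:

Emit:
{"api": "drive_tool", "payload": {"series": [[[0,0,1,0,0,0,24]]]}}

```text
time: 18.32
tcp_pos: [0.5732, -0.02, 0.062]
tool_rot: [-0.703, -0.071, 0.07, 0.704]
ft_force: [1.5, -6.2, -1.0]
finger_gap: 0.0277
```

```bash
python3 -c "
from h import *
along()"
```

```text
t 18.32 slid mm 30.27 x -0.01 z 0.0 Fy -6.34 Fx 0.29 Fz -0.99 gap 27.66
```

Emit:
{"api": "drive_tool", "payload": {"series": [[[0,0,1,0,0,0,24]]]}}

```text
time: 18.4
tcp_pos: [0.573, -0.0194, 0.062]
tool_rot: [-0.704, -0.071, 0.07, 0.704]
ft_force: [0.6, -6.7, -2.6]
finger_gap: 0.028
```

```bash
python3 -c "
from h import *
along()"
```

```text
t 18.4 slid mm 30.94 x -0.03 z 0.04 Fy -6.69 Fx -0.71 Fz -2.56 gap 28.0
```

Emit:
{"api": "drive_tool", "payload": {"series": [[[0,0,1,0,0,0,24]]]}}

```text
time: 18.48
tcp_pos: [0.5729, -0.0188, 0.062]
tool_rot: [0.704, 0.072, -0.07, -0.703]
ft_force: [-0.0, -6.7, -1.6]
finger_gap: 0.0277
```

```bash
python3 -c "
from h import *
along();c=snap('scene','scene17.png');along()
b=cv2.imread('pics/scene17.png');cv2.imwrite('pics/c17.png',cv2.resize(b[180:230,200:260],(720,600),interpolation=2))"
```

```text
t 18.48 slid mm 31.51 x -0.03 z -0.0 Fy -6.55 Fx -1.33 Fz -1.6 gap 27.71
t 18.53 slid mm 31.62 x -0.06 z -0.01 Fy -5.84 Fx -0.93 Fz -1.19 gap 27.97
```

View pics/c17.png

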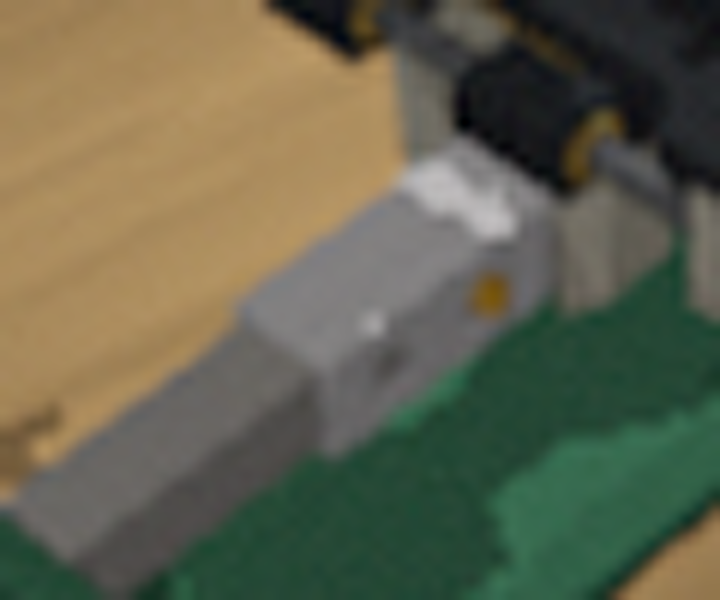

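Emit:
{"api": "drive_tool", "payload": {"series": [[[0,0,1,0,0,0,24],[0,0,1,0,0,0,24]]]}}

```text
time: 18.7
tcp_pos: [0.5728, -0.0179, 0.062]
tool_rot: [0.704, 0.072, -0.069, -0.703]
ft_force: [1.5, -7.3, -1.5]
finger_gap: 0.028
```

```bash
python3 -c "
from h import *
along();st();c=snap('scene','scene18.png');along()
b=cv2.imread('pics/scene18.png');cv2.imwrite('pics/c18.png',cv2.resize(b[180:230,200:260],(720,600),interpolation=2))"
```

```text
t 18.7 slid mm 32.43 x -0.01 z 0.03 Fy -7.41 Fx 0.0 Fz -1.52 gap 28.0
t 18.7 tcp [ 0.5728 -0.0179  0.062 ] az 11.45 ydir [ 0.003 -0.002 -1.   ] F [ 1.45 -7.27 -1.52] gap 0.028 q [-0.16  0.6   1.6  -0.    0.94 -0.36]
t 18.75 slid mm 32.53 x -0.04 z 0.02 Fy -7.11 Fx -0.55 Fz -2.88 gap 27.92
```

View pics/c18.png

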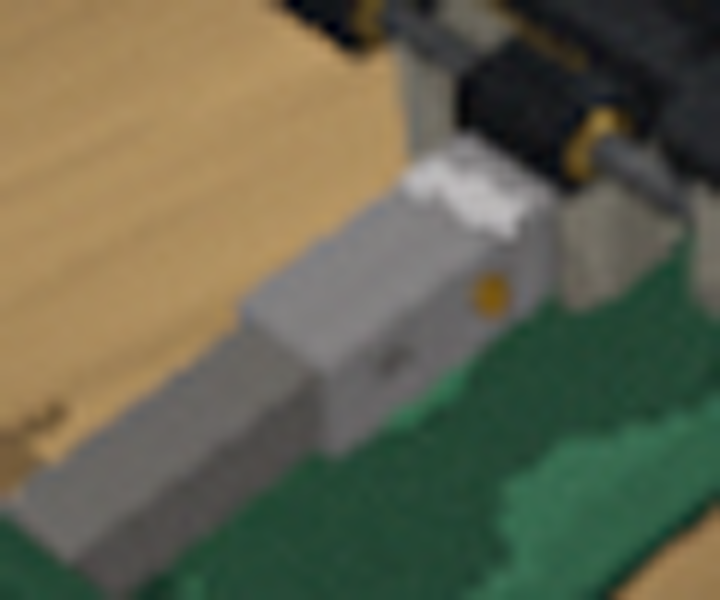

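Emit:
{"api": "drive_tool", "payload": {"series": [[[0,0,1.3,0.001,0,0,24],[0,0,1.3,0.001,0,0,24]]]}}

```text
time: 18.92
tcp_pos: [0.5726, -0.0172, 0.062]
tool_rot: [0.705, 0.072, -0.069, -0.702]
ft_force: [1.1, -11.2, -2.5]
finger_gap: 0.0275
```

```bash
python3 -c "
from h import *
along()"
```

```text
t 18.92 slid mm 33.14 x -0.02 z 0.03 Fy -11.21 Fx -1.06 Fz -2.53 gap 27.53
```

Emit:
{"api": "drive_tool", "payload": {"series": [[[0,0,1.3,0.001,0,0,24],[0,0,1.3,0.001,0,0,24]]]}}

```text
time: 19.08
tcp_pos: [0.5726, -0.0172, 0.062]
tool_rot: [0.706, 0.072, -0.069, -0.702]
ft_force: [1.5, -9.3, -3.5]
finger_gap: 0.028
```

```bash
python3 -c "
from h import *
along();st();c=snap('scene','scene19.png');along()
b=cv2.imread('pics/scene19.png');cv2.imwrite('pics/c19.png',cv2.resize(b[180:230,200:260],(720,600),interpolation=2))"
```

```text
t 19.08 slid mm 33.13 x -0.02 z 0.03 Fy -9.38 Fx -0.36 Fz -3.51 gap 27.98
t 19.08 tcp [ 0.5726 -0.0172  0.062 ] az 11.44 ydir [ 0.004 -0.005 -1.   ] F [ 1.48 -9.27 -3.51] gap 0.028 q [-0.16  0.6   1.6  -0.01  0.94 -0.36]
t 19.13 slid mm 33.09 x -0.03 z 0.02 Fy -10.39 Fx -1.02 Fz -2.99 gap 28.01
```

View pics/c19.png

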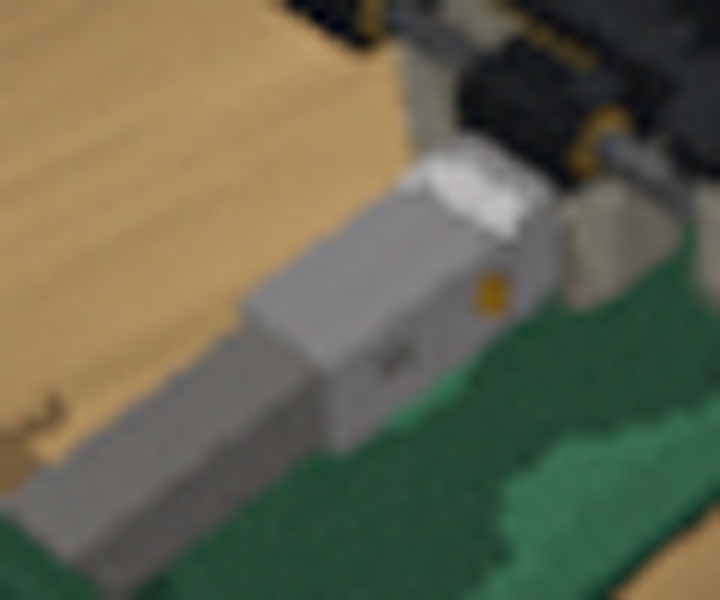

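The tube stopped dead at 33.1 mm of gripper travel while the force rose to about 10 N. The button has popped and the tube is locked. I'll ease off and let go.

Emit:
{"api": "drive_tool", "payload": {"series": [[[0,0,0,0.002,0,0,24],[0,0,-0.3,0.002,0,0,28],[0,0,0,0,0,0,32],[0,0,0,0,0,0,40],[0,0,0,0,0,0,50],[0,0,0,0,0,0,60],[0,0,0,0,0,0,60]]]}}

```text
time: 19.72
tcp_pos: [0.5727, -0.0148, 0.0626]
tool_rot: [-0.703, -0.072, 0.069, 0.704]
ft_force: [0.7, 0.1, 0.2]
finger_gap: 0.0543
```

```bash
python3 -c "
from h import *
along();st()"
```

```text
t 19.72 slid mm 35.43 x 0.58 z 0.56 Fy -0.04 Fx 0.66 Fz 0.16 gap 54.28
t 19.72 tcp [ 0.5727 -0.0148  0.0626] az 11.43 ydir [ 0.004  0.003 -1.   ] F [0.66 0.09 0.16] gap 0.0543 q [-0.16  0.6   1.6   0.    0.94 -0.36]
```

Emit:
{"api": "drive_tool", "payload": {"series": [[[0,-8,0,0,0,0,60],[0,-16,0,0,0,0,60],[0,-22,0,0,0,0,60],[0,-25,0,0,0,0,60],[0,-25,-10,0,0,0,60],[0,-25,-25,0,0,0,60],[0,-15,-30,0,0,0,60],[0,0,-30,0,0,0,60],[0,0,-30,0,0,0,60],[0,0,-30,0,0,0,60],[0,0,-15,0,0,0,60],[0,0,0,0,0,0,60]]]}}

```text
time: 20.72
tcp_pos: [0.607, -0.1851, 0.2134]
tool_rot: [0.703, 0.076, -0.07, -0.703]
ft_force: [-0.4, 0.4, 0.2]
finger_gap: 0.0599
```

```bash
python3 -c "
from h import *
st();c=snap('scene','scene20.png');snap('top','top20.png')
for n in('scene','top'):
  for q in('ball_center','seat','tube'):
    for d in eyes.tip_of(n,q)[:4]: print(n,q,round(d['score'],2),np.round(d['at'],4))
b=cv2.imread('pics/scene20.png');cv2.imwrite('pics/c20.png',cv2.resize(b[140:240,190:310],(720,600),interpolation=2))
b=cv2.imread('pics/top20.png');cv2.imwrite('pics/c20t.png',cv2.resize(b[165:225,200:340],(798,342),interpolation=2))"
```

```text
t 20.72 tcp [ 0.607  -0.1851  0.2134] az 11.84 ydir [ 0.009  0.001 -1.   ] F [-0.41  0.45  0.17] gap 0.0599 q [-0.42  0.55  1.22  0.    1.36 -0.63]
scene ball_center 0.9 [0.4844 0.4056 0.0353]
scene ball_center 0.74 [0.559  0.0719 0.0782]
scene ball_center 0.71 [0.443  0.1822 0.0314]
scene ball_center 0.59 [0.3512 0.2407 0.036 ]
scene seat 0.91 [0.5597 0.0709 0.0806]
scene seat 0.6 [ 0.5756 -0.0241 -0.002 ]
scene tube 0.89 [0.5626 0.0261 0.076 ]
top ball_center 0.86 [0.4814 0.4061 0.0354]
top ball_center 0.79 [0.5531 0.0734 0.0806]
top ball_center 0.76 [0.4473 0.1748 0.0356]
top ball_center 0.6 [0.3437 0.2442 0.0311]
top seat 0.84 [0.5537 0.0685 0.0818]
top tube 0.96 [0.5616 0.0258 0.08  ]
```

View pics/c20.png

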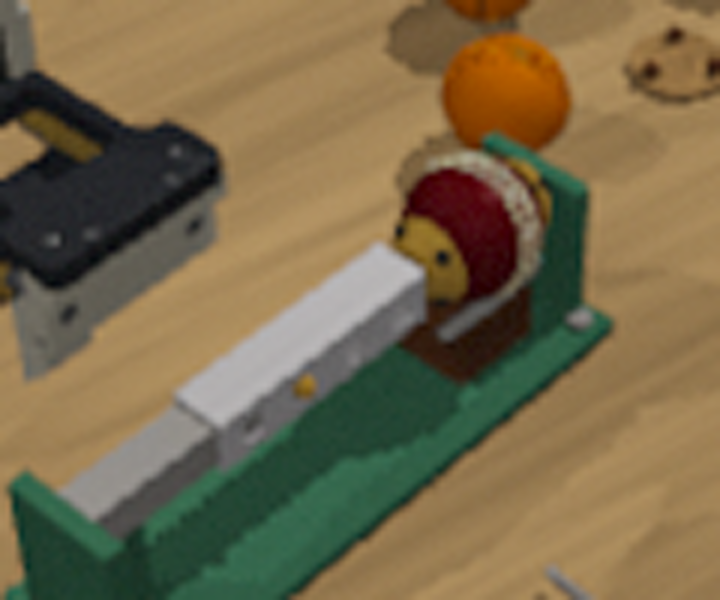

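View pics/c20t.png

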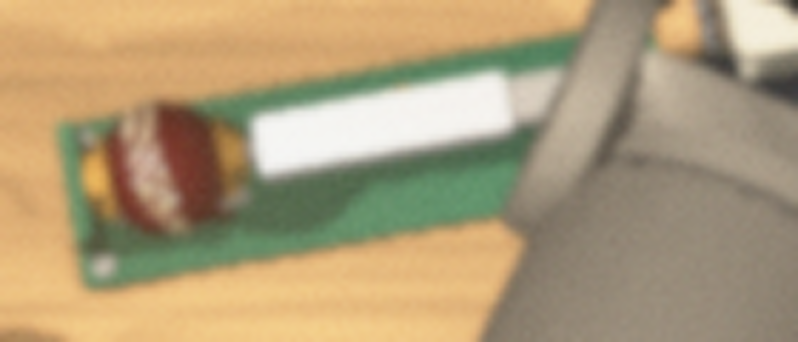

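The button stands proud in the next hole (scene crop px 305,385; also visible at top crop px 403,85). The ball sits between the cups with the seam midway, and nothing touches the robot. Handing in.

```bash
python3 -c "
from h import *
print(order.finish_job());st()"
```

```text
the job is handed in; nothing more can be done
None
the job is handed in; nothing more can be done
```

The ball is in the clamp, held between the two cups, and the tube is locked one hole further on. I handed the job in at about 21 s of the 54 s; no verdict was reported.

**What I did:** I took the maroon ball from its rest and lowered it into the saddle until it stopped at the expected height. I let go, then pinched the tube across the button until the gap read 27.9 mm, which means flush. I slid the tube in small steps until it stopped dead, eased off and backed away.

**Last checks**
- **Button:** it stands proud in the next hole in both pictures.
- **Tube:** the network found it about 30 mm further along. The gripper travel read 33 mm at the stop, and I put the difference down to a little tool tilt and flex.
- **Ball:** the network put it 3–5 mm from its seat estimate in the top view and about 3 mm in the scene view. The seam looks midway between the cups.
- **Push force:** the highest I read was about 11 N at the wrist, which includes the tube's rubbing and the cup spring. I only read it between moves, so short peaks could have been missed.

**Not measured:** I could not read the joint values for the tube, button or cup. The cup being pushed back is judged from the tube travel and the pictures. I did not re-measure the other things on the bench; the ones I saw in the pictures looked undisturbed.

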